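# Open a snap-covered cassette carrier, load it and lock the keeper bar

### The job

Open the cassette carrier by levering its snap-fit cover up with the flat opener: put the blade under the end of the cover's tongue, rest it on the fulcrum bar and push the handle down until the cover pops. Lay the cover flat, right way up, on the bench, put every tissue cassette on the bench flat into a bay of its own in the carrier, and only then swing the keeper bar shut over them until it clicks home. Leave the opener lying on the bench and do not push the timer, tape roll, jar or dish about.

Things in the scene. Friction and masses are not known exactly. Their poses are not given: they have to be found in the camera images.
- carrier: White fixed carrier, 245 (x) x 104 (y) x 47 mm. Origin on the bench under the middle bay, z up. +x end (x = 100): keeper pivot; -x end (x = -145): tongue slot and fulcrum bar. Rim 47 mm high. Cavity x -68..68, y -42..42, floor 26 mm high; fingers may go down to 28 mm there. Cassettes lie on a ridge in its middle, 24 mm wide, 32 mm high.
- bay_1 (a point): Middle of the floor of bay 1: carrier x = -46, y = 0, 32 mm high, axes the carrier's. A bay is 44 (x) x 32 (y) mm, bounded by 2 mm ribs and, at y = 16..19 and 15 mm or more in x from its centre, corner nubs, 36 mm high. A cassette lies with its 40 mm along carrier x, its origin 32 mm high; beside it the fingers have 28 mm.
- bay_2 (a point): The same for bay 2, at carrier x = 0.
- bay_3 (a point): The same for bay 3, at carrier x = +46.
- notch (a point): Lower edge of the snapped-on tongue's end: carrier x = -103, y = 0, 42 mm high, axes the carrier's. Below is a slot (floor 29 mm high) entered from -x. Two sprung steel noses (tops 55 mm high, y = -9.5 and +9.5 outward) hold the tongue; the blade passes between. About 10 to 15 N lift it; once its end has risen 13 mm the noses spring in beneath and hold it up (popped).
- fulcrum (a point): Top middle of the steel fulcrum bar (8 mm round, 38 mm long along carrier y): carrier x = -137, 46 mm high, 34 mm before the tongue's end. The blade rests on it as a lever, turning from about 0.35 rad tip-down (tip 8 mm under the tongue) to about 0.3 rad tip-up (popped).
- cover: Loose aluminium cover, 5 mm thick, 0.1 kg: plate 134 (x) x 92 (y) mm, origin mid underside, with a tongue 44 mm wide at x -67..-103. Snapped on it is flush with the rim (origin at carrier 0, 0, 42 mm; same axes) and cannot be gripped. Popped, the tongue's end stands 12 mm higher (it turns about its far edge, x = 67). Origin at height 0 on the bench.
- cover_tongue (a point): Middle of the tongue: cover x = -85, y = 0, mid thickness. When popped it stands 8 mm or so above the rim and the fingertips can grip it here across its 44 mm. Axes as the cover.
- opener: Flat opener, 165 mm long, 0.06 kg: black handle 90 x 16 x 18 mm (x -82.5..7.5) and steel blade 12 mm wide, 3 mm thick, to x = 82.5; undersides flush. Origin mid length on the underside, x towards the tip, z up. On the bench at height 0.
- opener_tip (a point): End of the opener's blade, mid thickness (opener x = 82.5, z = 1.5 mm).
- opener_grip (a point): Middle of the opener's handle (opener x = -37.5, z = 9 mm): grip across its 16 mm; 120 mm from the tip.
- keeper (a joint): Keeper bar's angle about its upright pivot, rad: 0 = shut along the carrier's middle over the bays (a stop). Starts at 1.35 to 1.75, turned out to the carrier's +y side; seen from above it shuts anticlockwise. A spring ball makes it stiff from 0.45 to 0.23 (1 N at the knob), below which it snaps home under 0.06. It stays where it is left elsewhere.
- keeper_pivot (a point): Pivot axis at the bar's middle height: carrier x = 82, y = 0, 53 mm high. The bar is an 8 mm round rod 150 mm long that clears the rim by 2 mm.
- keeper_knob (a point): Middle of the upright black knob on the bar (14 mm across, top 85 mm above the bench, free above 58 mm), 132 mm from the pivot. Its x axis points from the knob towards the pivot.
- cassette_1: Plain white plastic tissue cassette, 40 (x) x 28 (y) x 7 mm (6 mm at its sides), on the bench; origin at the middle of its underside. Grip across the 28 mm. May be absent.
- cassette_2: Plain white plastic tissue cassette, 40 (x) x 28 (y) x 7 mm (6 mm at its sides), on the bench; origin at the middle of its underside. Grip across the 28 mm. May be absent.
- cassette_3: Plain white plastic tissue cassette, 40 (x) x 28 (y) x 7 mm (6 mm at its sides), on the bench; origin at the middle of its underside. Grip across the 28 mm. May be absent.
- timer: Bystander: white bench timer 66 x 64 x 19 mm.
- tape_roll: Bystander: roll of marking tape, 63 mm across, 19 mm high.
- jar: Bystander: screw-lid specimen jar, 59 mm across, 62 mm high.
- petri_dish: Bystander: clear open dish, 60 mm across, 13 mm high.
There are look-alikes about, which are no part of the job. What is shaped like the cassette_1 but black, brown or purple is not meant.

How it is judged:
On the way, in this order (a step that is already met when the one before it is completed fails the run):
1. the opener, resting on the carrier's fulcrum bar, levers the tongue's end of the cover up (tongue at least 5 mm higher than snapped on, opener bearing on both) (z of cover_tongue in the frame of carrier above 0.0495 m and horizontal distance between cover_tongue and notch below 0.03 m and contact force between opener and cover above 0.5 N and contact force between opener and carrier above 0.5 N and horizontal distance between opener_tip and notch below 0.035 m), for 0.05 s.
2. the cover lies flat on the bench, right way up (height (world z) of cover below 0.006 m and angle between cover's own z axis and vertical below 0.1 rad and linear speed of cover below 0.02 m/s), for 0.2 s.
3. every cassette lies flat in a bay, the keeper bar still open (height (world z) of cassette_1 between 0.029 and 0.0355 m and angle between each of cassette_1, cassette_2, cassette_3's own z axis and vertical below 0.12 rad and (horizontal distance between cassette_1 and bay_1 below 0.007 m or horizontal distance between cassette_1 and bay_2 below 0.007 m or horizontal distance between cassette_1 and bay_3 below 0.007 m) and height (world z) of cassette_2 between 0.029 and 0.0355 m and (horizontal distance between cassette_2 and bay_1 below 0.007 m or horizontal distance between cassette_2 and bay_2 below 0.007 m or horizontal distance between cassette_2 and bay_3 below 0.007 m) and height (world z) of cassette_3 between 0.029 and 0.0355 m and (horizontal distance between cassette_3 and bay_1 below 0.007 m or horizontal distance between cassette_3 and bay_2 below 0.007 m or horizontal distance between cassette_3 and bay_3 below 0.007 m) and value of joint keeper above 0.5 rad), for 0.2 s.
4. the keeper bar is shut in its detent (value of joint keeper below 0.06 rad), for 0.2 s.
At the end, for the whole second after the job is handed in: Cover flat on the bench, right way up (0.1 rad, 6 mm); every cassette present level in a bay (centre within 7 mm, height within 3.5 mm, tilt under 0.12 rad); keeper bar within 0.06 rad of shut; opener lying on the bench (within 12 mm of it); cover at rest (all of step 2 and height (world z) of cassette_1 between 0.029 and 0.0355 m and angle between each of cassette_1, cassette_2, cassette_3's own z axis and vertical below 0.12 rad and (horizontal distance between cassette_1 and bay_1 below 0.007 m or horizontal distance between cassette_1 and bay_2 below 0.007 m or horizontal distance between cassette_1 and bay_3 below 0.007 m) and height (world z) of cassette_2 between 0.029 and 0.0355 m and (horizontal distance between cassette_2 and bay_1 below 0.007 m or horizontal distance between cassette_2 and bay_2 below 0.007 m or horizontal distance between cassette_2 and bay_3 below 0.007 m) and height (world z) of cassette_3 between 0.029 and 0.0355 m and (horizontal distance between cassette_3 and bay_1 below 0.007 m or horizontal distance between cassette_3 and bay_2 below 0.007 m or horizontal distance between cassette_3 and bay_3 below 0.007 m) and value of joint keeper below 0.06 rad and height (world z) of opener below 0.012 m); the robot touches nothing.
It fails at once if the timer is pushed more than 30 mm (distance of timer from where it was at the start of the episode above 0.03 m).
It fails at once if the tape roll is pushed more than 30 mm (distance of tape_roll from where it was at the start of the episode above 0.03 m).
It fails at once if the jar is pushed more than 30 mm (distance of jar from where it was at the start of the episode above 0.03 m).
It fails at once if the petri dish is pushed more than 30 mm (distance of petri_dish from where it was at the start of the episode above 0.03 m).
Of cassette_1, cassette_2, cassette_3 only 2 to 3 are there at a start; the rules pass over those that are not, and their reading is None.
At some moment in a run one of cassette_1, cassette_2, cassette_3, opener may be knocked a few centimetres aside while the robot is not near it.
It also fails if it takes over 208 s, if anything falls off the work surface, if the arm or the gripper's body presses on something with over 40 N, if the wrist force passes 120 N, or if a joint passes its speed limit or range.

### The arm

A 7-joint arm with a two-finger parallel gripper is mounted at the origin on a cart in front of the work surface, level with it; the furniture and walls round the work are solid. World frame = base frame: x ahead of the robot, y to its left, z up, the work surface at z = 0. Lengths are in m, angles in rad, forces in N, time in s.
With the tool pointing down it reaches from about 0.425 to 0.925 m from the base axis. Payload 6.8 kg.
Tool frame: the origin (TCP) lies on the centre line of the jaws, within the pads' length; the fingertips stand 19 mm ahead of it and the grasp point (between the pads) is the TCP (bot.tcp_to_tips is the distance from the TCP to the fingertips, in m); x points along the fingers, y is the direction in which the jaws open and shut, and the axes are right-handed (so a half turn about x gives the same grasp; the last joint's range is limited). The gripper opens to 85 mm and grips with 20 to 120 N. Pads are 22 mm wide; open, the fingers measure 114 mm over their backs; the gripper's body (76 mm by 85 mm) begins 54 mm behind the grasp point. The pads swing forward as they close: fully open they stand 13 mm farther back than shut.
Start: joints at [1.105, 0.477, 0.022, 1.555, -0.011, 1.109, -0.083], TCP at [0.236, -0.632, 0.25] pointing down, gripper open.
Joint ranges: [-2.96, 2.96], [-0.34, 2.1], [-1.41, 1.46], [0.24, 2.44], [-1.37, 4.51], [0.17, 1.92], [-2.96, 2.96]. Speed limits (rad/s): [2.39, 2.39, 3.14, 3.14, 3.14, 3.14, 3.14].

### API

Orientations are given as a unit quaternion [w, x, y, z].
In Python, from station import status, eyes, bot gives the robot as it stands.
- The arm moves only by the tool apply_moves, never from a script. Its arguments are lists of equal length, an entry for each row: "travel": the shift along the tool's x, y, z in cm, a list of three; "turn": the turn, a rotation vector about the tool's x, y, z in rad, a list of three; "grip": the closure, from 0 (fully open) to 1 (shut). In form: {"travel": [[tx, ty, tz], ...], "turn": [[wx, wy, wz], ...], "grip": [grip, ...]}. A call has 1 to 8 rows; each row shifts and turns the pose as measured when the row begins, along the tool's axes as they then stand; what a row does not reach is not made up. A row lasts 1/12 s, in which the tool goes at most 41.7 mm and 7.16 degrees, less where a joint would pass 70% of its speed; a pose out of reach is approached as far as the arm can. A call is refused whole if a number of a shift passes 4.17 or a number of a turn 0.125, either way. A call with a gripper value outside its range is refused whole. The fingers move at their own pace and stop on an object; "newtons" is the grip in N (left out, the last holds). Time passes only in rows, so rows that do not move let the fingers close. It gives the time, the measured TCP pose, the force and the opening at its end, in the units of the state.
- status.get_obs(): the state, without advancing time (a new reading comes with each control period).
- eyes.read_camera(name): name is "scene" or "top"; returns the picture (384x512x3 uint8, red, green, blue); there is no depth.
- eyes.calibration(name): a dict with "intrinsics" (3x3 intrinsics, pixels), "xyz" and "attitude" of the camera in the world. Camera axes: x right, y down, z forward; pixel columns grow to the right and rows downward; lengths in m; the calibration is good to about 2 mm. A picture is of the moment at which its call begins. calibration takes no time and is no camera call.
- bot.hand_in(): hands the job in, once; it reports no verdict.
Trained networks look in the newest picture that a camera, given by its name, has taken for a name from the list of things; names that differ only in an ending like _2 or _b are one class to them, and where a whole thing is asked for, a point or a joint stands for the part that bears it (a point fixed in the world has none). Each returns a list of dicts, best first, with "score" (0 to 1); they miss things now and then, are a little off and sometimes report something else, mostly with a low value. They report only what shows in the picture. A call takes as long as a camera call. They do not tell look-alikes from the thing itself.
- eyes.masks_of(thing, camera): "region" (384x512 bool, what is visible of it) and "rect" ([left, top, right, bottom] in pixels, round what is visible of it).
The state is a dict: "t": time; "q": joint angles; "joint_vel": joint speeds; "joint_torque": joint torques, N m; "eef_pos": TCP position; "tool_rot": TCP orientation; "contact_force": force on the tool from outside, world axes, zero at the start; "torque": the same for the moment, N m; "gripper_width": opening from 0.0 (shut) to 1.0 (fully open).
Only numpy, scipy, OpenCV 4.12 (cv2) and the standard library are available. Lean on these libraries where they do the work, as an engineer would, in place of code of your own. Each camera call takes 0.05 s, during which the arm holds its last target. There are 200 camera calls.

## Working session

There is one attempt and no reset: what is moved stays moved. The work goes in short steps, Python scripts to look and compute and a tool call to move; the robot and the scene stay as the last step left them, time stands still between calls to the robot, and variables do not carry over. Pictures are saved under pics/ and viewed, about 12 in all and at most 16, crops included, and the job is handed in when it is done.

Besides the shell and the picture viewer there is one more tool, called after "Emit:" as name(argument=value, ...) on one line, values as JSON. apply_moves: Moves the arm, as the interface text tells. Its arguments: {"type":"object","properties":{"travel":{"type":"array"},"turn":{"type":"array"},"grip":{"type":"array"},"newtons":{"type":"number"}},"required":["travel","turn","grip"]}

```bash
mkdir -p pics; ls; python3 - <<'E'
from station import status,eyes,bot
import cv2,numpy as np
print(status.get_obs())
for n in("scene","top"):
    c=eyes.calibration(n);print(n,c)
    im=eyes.read_camera(n);cv2.imwrite(f"pics/{n}0.png",im[:,:,::-1])
a=[cv2.imread(f"pics/{n}0.png") for n in("scene","top")]
for n,i in zip(("scene","top"),a): cv2.imwrite(f"pics/{n}0b.png",cv2.resize(i,(800,600),interpolation=cv2.INTER_CUBIC))
E
```

```text
pics
{'t': 0.0, 'q': array([ 1.10491457,  0.47778762,  0.02233329,  1.55650206, -0.01149769,
        1.10931072, -0.0830806 ]), 'joint_vel': array([ 0.0010188 , -0.00168787,  0.00185238,  0.00020101,  0.00038306,
        0.00044826,  0.00141106]), 'joint_torque': array([-6.25768171e-04, -5.96458375e+01,  1.60806119e+00, -2.81199181e+01,
        1.23652289e-02,  9.38644807e-03, -9.59252901e-06]), 'eef_pos': array([ 0.23616638, -0.63171025,  0.24931258]), 'tool_rot': array([-0.12519435, -0.69565284, -0.12648111,  0.69598565]), 'contact_force': array([-0.0074975 ,  0.04327734,  0.24196109]), 'torque': array([-0.03721942, -0.00491077, -0.0083159 ]), 'gripper_width': 0.998370046560473}
scene {'intrinsics': array([[393.60465638,   0.        , 257.99345893],
       [  0.        , 393.60465638, 192.22524195],
       [  0.        ,   0.        ,   1.        ]]), 'xyz': array([-0.06571031,  0.65773649,  0.83991252]), 'attitude': array([ 0.18818751, -0.4221961 ,  0.8191866 , -0.33951322])}
top {'intrinsics': array([[435.11071217,   0.        , 250.35812756],
       [  0.        , 435.11071217, 185.5479018 ],
       [  0.        ,   0.        ,   1.        ]]), 'xyz': array([0.48934073, 0.23643616, 1.08253964]), 'attitude': array([ 0.02549727, -0.70050499,  0.71246821, -0.03211995])}
```

View pics/scene0b.png

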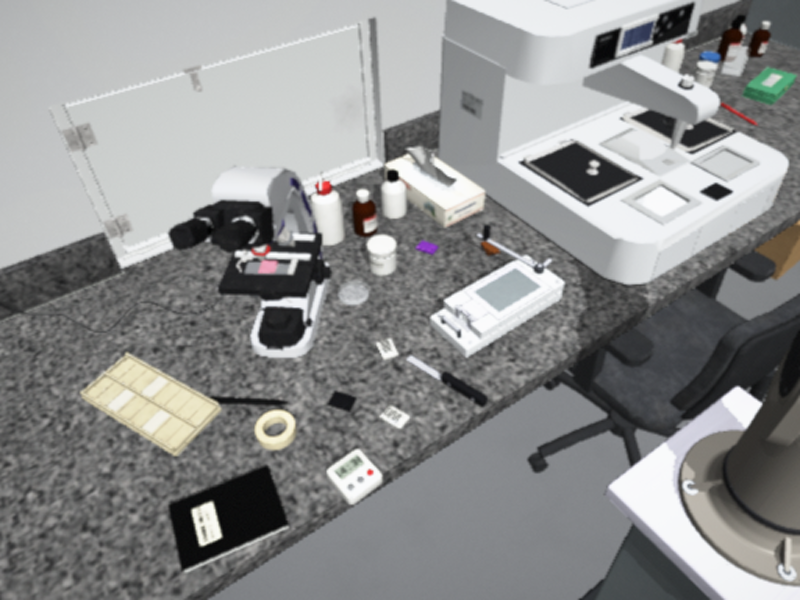

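View pics/top0b.png

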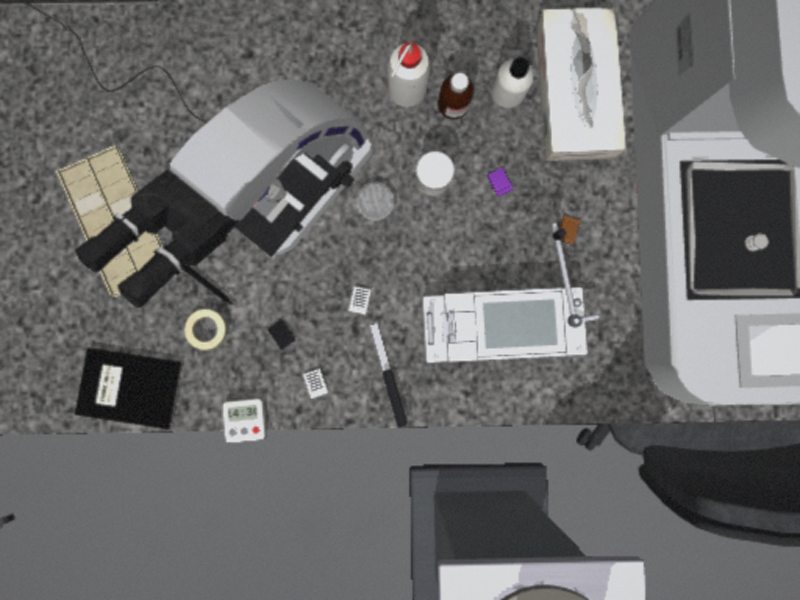

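```bash
cat > h.py <<'E'
import numpy as np,cv2
from scipy.spatial.transform import Rotation as R
from scipy.optimize import minimize
from station import status,eyes,bot
C={}
for n in("scene","top"):
    c=eyes.calibration(n);w,x,y,z=c["attitude"]
    C[n]=(np.array(c["intrinsics"]),R.from_quat([x,y,z,w]).as_matrix(),np.array(c["xyz"]))
def proj(n,P):
    K,Rm,t=C[n];p=(np.atleast_2d(P)-t)@Rm@K.T
    return p[:,:2]/p[:,2:]
def back(n,uv,z):
    K,Rm,t=C[n];d=np.linalg.inv(K)@np.array([uv[0],uv[1],1.]);d=Rm@d
    return t+d*(z-t[2])/d[2]
def tri(uvs):
    A=np.zeros((3,3));b=np.zeros(3)
    for n,uv in uvs.items():
        K,Rm,t=C[n];d=Rm@np.linalg.inv(K)@np.array([uv[0],uv[1],1.]);d/=np.linalg.norm(d)
        M=np.eye(3)-np.outer(d,d);A+=M;b+=M@t
    return np.linalg.solve(A,b)
def box(x0,x1,y0,y1,z0,z1):
    return np.array([[x,y,z] for x in(x0,x1) for y in(y0,y1) for z in(z0,z1)],float)/1000
CAR=[box(-145,100,-52,52,0,47)]
CAS=[box(-20,20,-14,14,0,7)]
OPN=[box(-82.5,7.5,-8,8,0,18),box(7.5,82.5,-6,6,0,3)]
COV=[box(-67,67,-46,46,0,5),box(-103,-67,-22,22,0,5)]
S=4
def sil(n,boxes,p):
    m=np.zeros((384*S,512*S),np.uint8)
    c,s=np.cos(p[2]),np.sin(p[2]);Rz=np.array([[c,-s,0],[s,c,0],[0,0,1]])
    for b in boxes:
        q=proj(n,b@Rz.T+[p[0],p[1],p[3]])
        h=cv2.convexHull(((q+.5)*S-.5).round().astype(np.int32));cv2.fillConvexPoly(m,h,1)
    return m
def fit(masks,boxes,p0,fz=False):
    up={n:cv2.resize(m.astype(np.uint8),None,fx=S,fy=S,interpolation=cv2.INTER_NEAREST) for n,m in masks.items()}
    def f(v):
        p=list(v)+([0.] if not fz else [])
        e=0
        for n,m in up.items():
            s=sil(n,boxes,p);e+=1-(s&m).sum()/max(1,(s|m).sum())
        return e
    k=4 if fz else 3
    p0=np.array(list(p0)[:3]+[0.])[:k]
    sx=np.vstack([p0]+[p0+np.eye(k)[i]*[.012,.012,.15,.01][i] for i in range(k)])
    r=minimize(f,p0,method="Nelder-Mead",options=dict(initial_simplex=sx,xatol=2e-4,fatol=1e-4,maxiter=150))
    return r.x.round(4),round(r.fun/len(up),3)
def cmask(m): 
    v,u=np.nonzero(m);return np.array([u.mean(),v.mean()])
E
python3 - <<'E'
from h import *
import pickle
D={}
for n in C:
    eyes.read_camera(n)
    for th in("carrier","cover","opener","cassette_1","keeper_knob","keeper","fulcrum","timer","tape_roll","jar","petri_dish"):
        try:r=eyes.masks_of(th,n)
        except Exception as e: print(th,e);continue
        D[n,th]=r
        for k in r:
            if k["score"]<.2: continue
            c=cmask(k["region"]);print(n,th,round(k["score"],2),np.array(k["rect"]).round(),k["region"].sum(),back(n,c,0).round(3)[:2])
pickle.dump(D,open("D.pkl","wb"))
E
```

```text
scene carrier 0.49 [276. 144. 357. 229.] 1911 [0.532 0.052]
scene cover 0.69 [296. 171. 352. 204.] 1138 [0.553 0.011]
scene opener 0.74 [260. 228. 314. 262.] 344 [0.435 0.229]
scene opener 0.74 [296. 167. 354. 203.] 1138 [0.552 0.011]
scene opener 0.68 [218. 179. 235. 197.] 233 [0.727 0.249]
scene cassette_1 0.75 [163. 266. 186. 291.] 426 [0.529 0.52 ]
scene cassette_1 0.7 [210. 250. 228. 262.] 152 [0.513 0.403]
scene cassette_1 0.65 [246. 260. 261. 272.] 179 [0.435 0.351]
scene cassette_1 0.59 [266. 152. 279. 163.] 81 [0.754 0.048]
scene cassette_1 0.59 [309. 153. 320. 167.] 67 [ 0.672 -0.057]
scene cassette_1 0.46 [239. 217. 255. 231.] 108 [0.565 0.279]
scene keeper_knob 0.55 [304. 142. 347. 176.] 129 [ 0.646 -0.087]
scene keeper 0.6 [304. 142. 355. 178.] 200 [ 0.634 -0.089]
scene keeper 0.35 [209. 289. 247. 320.] 737 [0.382 0.46 ]
scene fulcrum 0.8 [275. 146. 363. 229.] 1836 [0.531 0.055]
scene tape_roll 0.65 [164. 265. 186. 291.] 428 [0.527 0.521]
scene jar 0.63 [232. 153. 254. 175.] 422 [0.791 0.14 ]
scene petri_dish 0.66 [218. 178. 234. 196.] 261 [0.728 0.251]
top carrier 0.96 
[... 452 characters left out ...]

top cassette_1 0.48 [308. 107. 326. 123.] 179 [0.751 0.047]
top keeper_knob 0.88 [358. 146. 382. 210.] 371 [ 0.591 -0.057]
top keeper_knob 0.68 [268. 142. 383. 231.] 2338 [0.53  0.052]
top keeper 0.65 [355. 146. 380. 207.] 250 [ 0.582 -0.06 ]
top keeper 0.52 [261.  97. 291. 126.] 622 [0.769 0.154]
top fulcrum 0.8 [274. 143. 385. 232.] 2386 [0.529 0.052]
top timer 0.71 [142. 253. 172. 282.] 720 [0.378 0.46 ]
top timer 0.33 [274. 147. 382. 230.] 1951 [0.528 0.055]
top tape_roll 0.98 [115. 198. 146. 224.] 348 [0.522 0.522]
top jar 0.66 [262.  99. 288. 124.] 565 [0.768 0.153]
top petri_dish 0.96 [228. 117. 252. 141.] 434 [0.722 0.249]
top petri_dish 0.54 [269. 144. 382. 233.] 2111 [0.527 0.055]
```

```bash
python3 - <<'E'
from h import *
import pickle
D=pickle.load(open("D.pkl","rb"))
def get(n,th,i): return D[n,th][i]["region"]
i=0
P={}
P['A']=fit({"scene":get("scene","cassette_1",2),"top":get("top","cassette_1",0)},CAS,[.432,.348,.2+np.pi/2],True)
P['B']=fit({"scene":get("scene","cassette_1",5),"top":get("top","cassette_1",1)},CAS,[.562,.277,-.2+np.pi/2],True)
P['O']=fit({"scene":get("scene","opener",0),"top":get("top","opener",0)},OPN,[.45,.235,.3],True)
m={n:(get(n,"carrier",0)|get(n,"cover",0)) for n in C}
for n in m: m[n]=cv2.morphologyEx(m[n].astype(np.uint8),cv2.MORPH_OPEN,np.ones((9,9)))
P['C']=fit(m,CAR,[.53,.03,-np.pi/2-.05],True)
for k,v in P.items():print(k,v)
out=[]
for n,(u0,v0,u1,v1) in {"top":(180,130,390,285),"scene":(225,135,370,275)}.items():
    im=cv2.imread(f"pics/{n}0.png");Z=800/(u1-u0) if n=="top" else 800/(u1-u0)
    Z=4 
    im=cv2.resize(im[v0:v1,u0:u1],None,fx=Z,fy=Z,interpolation=cv2.INTER_CUBIC)
    p=P['C'][0];c,s=np.cos(p[2]),np.sin(p[2])
    for pt in [(-145,-52,47),(-145,52,47),(100,-52,47),(100,52,47),(-137,-19,46),(-137,19,46),(-103,-22,47),(-103,22,47),(67,46,47),(67,-46,47),(82,0,53)]:
        x,y,z=np.array(pt)/1000;q=proj(n,[p[0]+c*x-s*y,p[1]+s*x+c*y,z])[0]
        cv2.circle(im,tuple(((q+.5-[u0,v0])*Z).astype(int)),3,(0,0,255),1)
    for k,b in(('A',CAS),('B',CAS),('O',OPN)):
        mm=sil(n,b,P[k][0]);cs,_=cv2.findContours(mm,0,2)
        for cc in cs: cv2.polylines(im,[((cc/S-[u0,v0])*Z).astype(int)],True,(0,255,0),1)
    cv2.imwrite(f"pics/{n}1.png",im);print(im.shape)
E
```

```text
A (array([ 0.4341,  0.3497,  0.3865, -0.0033]), np.float64(0.125))
B (array([ 5.6290e-01,  2.7620e-01,  1.4776e+00, -1.0000e-03]), np.float64(0.405))
O (array([ 0.4471,  0.2347,  0.2627, -0.004 ]), np.float64(0.155))
C (array([ 0.5213,  0.0304, -1.5398, -0.002 ]), np.float64(0.094))
(620, 840, 3)
(560, 580, 3)
```

View pics/top1.png

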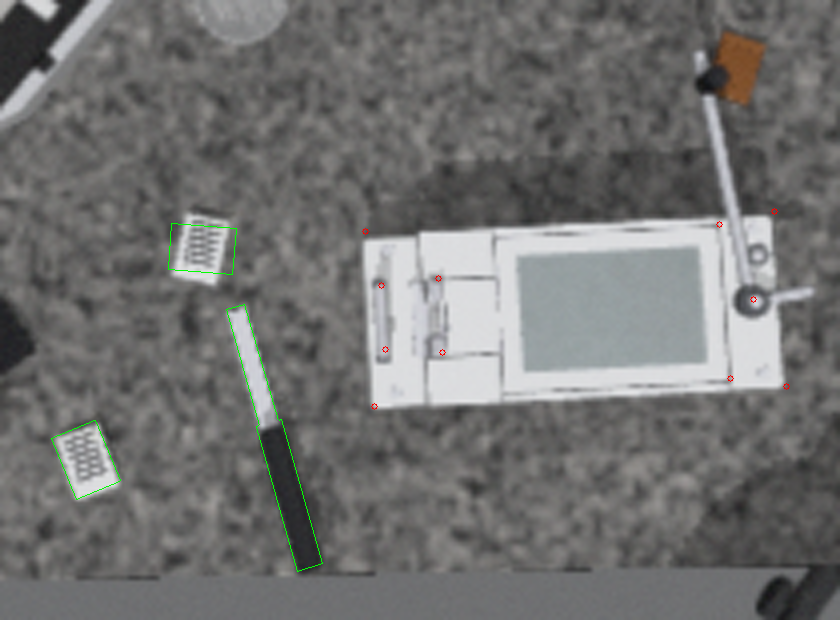

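View pics/scene1.png

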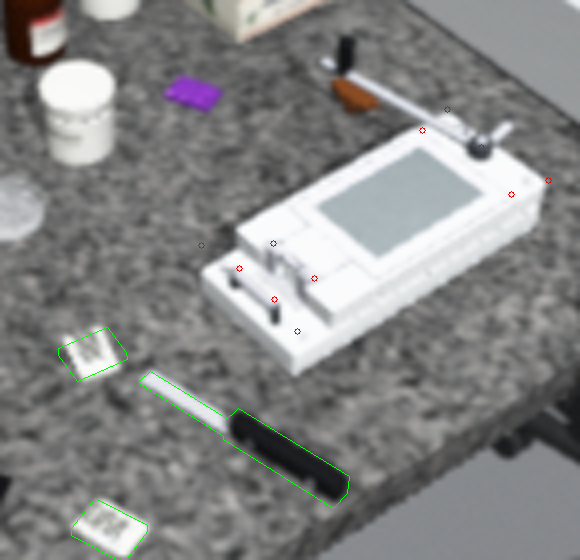

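```bash
cat > car.py <<'E'
from h import *
from scipy.optimize import least_squares
T={(100,52,47):(771,216),(100,-52,47):(783,386),(-137,19,46):(379,282),(-137,-19,46):(385,360),(67,46,47):(723,223),(67,-46,47):(730,379),(-67,46,47):(495,236),(-67,-46,47):(503,394)}
Sc={(100,-52,47):(546,182),(-137,19,46):(222,269),(-137,-19,46):(277,311)}
obs=[("top",k,np.array(v)/4-.5+[180,130]) for k,v in T.items()]+[("scene",k,np.array(v)/4-.5+[225,135]) for k,v in Sc.items()]
def W(p,pt):
    c,s=np.cos(p[2]),np.sin(p[2]);x,y,z=np.array(pt)/1000
    return np.array([p[0]+c*x-s*y,p[1]+s*x+c*y,z+(p[3] if len(p)>3 else 0)])
E
python3 - <<'E'
from car import *
f=lambda p:np.concatenate([proj(n,W(p,k))[0]-q for n,k,q in obs])
for p0,o in(([.52,.03,-1.54],obs),([.52,.03,-1.54,0],obs),([.52,.03,-1.54],obs[:8])):
    obs=o;r=least_squares(f,p0,loss='soft_l1');print(r.x.round(4));print(r.fun.reshape(-1,2).round(1).tolist())
import pickle
# cassette by threshold
for nm,c0,yaw in(("A",(.434,.350),.39+np.pi/2),("B",(.5629,.276),1.4)):
    ms={}
    for n in C:
        im=cv2.imread(f"pics/{n}0.png").astype(int);g=im.min(2)
        u,v=proj(n,[c0[0],c0[1],.003])[0].astype(int);m=np.zeros(g.shape,np.uint8)
        m[v-14:v+15,u-14:u+15]=(g[v-14:v+15,u-14:u+15]>140)
        m=cv2.morphologyEx(m,cv2.MORPH_CLOSE,np.ones((3,3)));k,l,st,ce=cv2.connectedComponentsWithStats(m)
        j=1+np.argmax(st[1:,4]);ms[n]=l==j;print(n,st[j],back(n,ce[j],.005).round(4))
    print(nm,[fit(ms,CAS,[*c0,y],z) for y,z in((.3,False),(0,False),(.3,True),(-.2,False))])
# keeper knob: crop px
k=tri({"top":np.array([713,74])/4-.5+[180,130],"scene":np.array([346,42])/4-.5+[225,135]});print("knob",k)
E
```

```text
[ 0.5204  0.0317 -1.535 ]
[[0.1, -0.8], [0.4, 0.2], [0.2, 1.6], [-0.4, -1.9], [-1.4, 0.6], [-0.3, 0.2], [-0.2, 0.3], [0.2, -0.6], [0.4, -0.2], [4.2, 0.3], [-0.7, -2.4]]
[ 0.5206  0.0313 -1.5356 -0.0017]
[[0.1, -0.8], [0.4, 0.1], [0.3, 1.6], [-0.3, -2.0], [-1.4, 0.6], [-0.4, 0.1], [-0.1, 0.3], [0.3, -0.7], [0.4, 0.1], [4.3, 0.6], [-0.7, -2.1]]
[ 0.5204  0.0314 -1.5367]
[[0.3, -0.8], [0.5, 0.3], [0.3, 1.5], [-0.3, -2.0], [-1.2, 0.7], [-0.2, 0.2], [-0.1, 0.2], [0.3, -0.6]]
scene [238 258  25  23 256] [0.4337 0.3529 0.005 ]
top [194 236  16  19 197] [0.432  0.3485 0.005 ]
A [(array([0.4322, 0.3486, 0.3216]), np.float64(0.195)), (array([0.4323, 0.3486, 0.3226]), np.float64(0.195)), (array([0.4323, 0.3487, 0.3194, 0.0011]), np.float64(0.195)), (array([0.4324, 0.3486, 0.3261]), np.float64(0.196))]
scene [240 216  15  17 152] [0.5617 0.2783 0.005 ]
top [223 183  15  18 191] [0.5623 0.2772 0.005 ]
B [(array([ 0.5625,  0.2776, -0.2469]), np.float64(0.109)), (array([ 0.5626,  0.2771, -0.2388]), np.float64(0.105)), (array([ 0.5623,  0.277 , -0.2571,  0.001 ]), np.float64(0.103)), (array([ 0.5626,  0.2774, -0.2592]), np.float64(0.109))]
knob [ 0.65361392 -0.02547705  0.08405192]
```

```bash
cat > pl.py <<'E'
import numpy as np
from scipy.spatial.transform import Rotation as R, Slerp
from station import status,eyes,bot
CARP=np.array([.5204,.0315,-1.536])
def cur():
    s=status.get_obs();w,x,y,z=s["tool_rot"];return np.array(s["eef_pos"]),R.from_quat([x,y,z,w]),s
def down(psi,pitch=0):
    "tool down, jaws along heading psi; pitch>0: then turned about tool y"
    y=np.array([np.cos(psi),np.sin(psi),0]);x=np.array([0,0,-1.])
    return R.from_matrix(np.column_stack([x,y,np.cross(x,y)]))*R.from_rotvec([0,pitch,0])
def car(x,y,z):
    c,s=np.cos(CARP[2]),np.sin(CARP[2]);return np.array([CARP[0]+(c*x-s*y)/1000,CARP[1]+(s*x+c*y)/1000,z/1000])
def near(psi,r):
    "pick psi or psi+pi, whichever is nearer to rotation r"
    return min((psi,psi+np.pi,psi-np.pi),key=lambda a:(r.inv()*down(a)).magnitude())
def plan(way,n=None,start=None):
    p,r=(cur()[:2] if start is None else start);out=[]
    for tp,tr in way:
        tp=np.array(tp);rel=(r.inv()*tr).as_rotvec()
        k=int(max(np.ceil(np.linalg.norm(tp-p)/.040),np.ceil(np.linalg.norm(rel)/.118),1))
        if n:k=max(k,n)
        for i in range(k):
            a=r*R.from_rotvec(rel*i/k)
            out.append((a.inv().apply(tp-p)/k*100,rel/k))
        p,r=tp,tr
    print(len(out),"rows")
    for j in range(0,len(out),8):
        print("T",[[round(float(v),2)+0. for v in t] for t,_ in out[j:j+8]]);print("W",[[round(float(v),3)+0. for v in w] for _,w in out[j:j+8]])
    return p,r
def show():
    p,r,s=cur();m=r.as_matrix();print("t",round(s["t"],2),"p",p.round(4),"x",m[:,0].round(3),"y",m[:,1].round(3),"q",s["q"].round(2),"f",s["contact_force"].round(1),"w",round(s["gripper_width"],3),"tips",bot.tcp_to_tips)
E
python3 - <<'E'
from pl import *
show()
p,r,s=cur()
for a in(.2627+np.pi/2,): 
    b=near(a,r);print(a,b,(r.inv()*down(b)).magnitude())
d=down(.2627-np.pi/2)
g=np.array([.447-.0375*np.cos(.2627),.2347-.0375*np.sin(.2627)]);print(g)
plan([((.36,-.25,.29),down(near(.2627+np.pi/2,r))),((.43,.0,.27),down(near(.2627+np.pi/2,r))),((g[0],g[1],.12),down(near(.2627+np.pi/2,r)))])
E
```

```text
t 1.3 p [ 0.2364 -0.6323  0.2503] x [ 0. -0. -1.] y [ 0.35  -0.937  0.   ] q [ 1.1   0.48  0.02  1.56 -0.01  1.11 -0.08] f [ 0.3 -0.1 -0.5] w 0.998 tips 0.019
1.8334963267948965 -1.3080963267948966 0.09504841841604264
[0.41078654 0.22496167]
25 rows
T [[-0.36, -2.86, -2.27], [-0.36, -2.88, -2.24], [-0.36, -2.9, -2.22], [-0.36, -2.92, -2.19], [-0.36, -2.94, -2.17], [-0.36, -2.96, -2.14], [-0.36, -2.98, -2.12], [-0.36, -2.99, -2.09]]
W [[0.009, 0.0, 0.0], [0.009, 0.0, 0.0], [0.009, 0.0, 0.0], [0.009, 0.0, 0.0], [0.009, 0.0, 0.0], [0.009, 0.0, 0.0], [0.009, 0.0, 0.0], [0.009, 0.0, 0.0]]
T [[-0.36, -3.01, -2.07], [-0.36, -3.03, -2.04], [-0.36, -3.05, -2.01], [0.29, -3.19, -1.89], [0.29, -3.19, -1.89], [0.29, -3.19, -1.89], [0.29, -3.19, -1.89], [0.29, -3.19, -1.89]]
W [[0.009, 0.0, 0.0], [0.009, 0.0, 0.0], [0.009, 0.0, 0.0], [0.0, 0.0, 0.0], [0.0, 0.0, 0.0], [0.0, 0.0, 0.0], [0.0, 0.0, 0.0], [0.0, 0.0, 0.0]]
T [[0.29, -3.19, -1.89], [0.29, -3.19, -1.89], [2.14, -3.17, -0.57], [2.14, -3.17, -0.57], [2.14, -3.17, -0.57], [2.14, -3.17, -0.57], [2.14, -3.17, -0.57], [2.14, -3.17, -0.57]]
W [[0.0, 0.0, 0.0], [0.0, 0.0, 0.0], [0.0, 0.0, 0.0], [0.0, 0.0, 0.0], [0.0, 0.0, 0.0], [0.0, 0.0, 0.0], [0.0, 0.0, 0.0], [0.0, 0.0, 0.0]]
T [[2.14, -3.17, -0.57]]
W [[0.0, 0.0, 0.0]]
```

```bash
python3 - <<'E'
from pl import *
plan([((.36,-.25,.29),down(.1)),((.43,.0,.27),down(.95)),((.4108,.225,.12),down(1.8335))])
E
```

```text
28 rows
T [[-0.33, -2.62, -2.08], [-0.33, -2.38, -2.35], [-0.33, -2.11, -2.6], [-0.33, -1.81, -2.82], [-0.33, -1.49, -3.0], [-0.33, -1.16, -3.14], [-0.33, -0.81, -3.25], [-0.33, -0.45, -3.32]]
W [[-0.109, 0.0, 0.0], [-0.109, 0.0, 0.0], [-0.109, 0.0, 0.0], [-0.109, 0.0, 0.0], [-0.109, 0.0, 0.0], [-0.109, 0.0, 0.0], [-0.109, 0.0, 0.0], [-0.109, 0.0, 0.0]]
T [[-0.33, -0.08, -3.35], [-0.33, 0.28, -3.34], [-0.33, 0.65, -3.29], [-0.33, 1.0, -3.2], [0.25, 1.18, -3.02], [0.25, 1.5, -2.88], [0.25, 1.79, -2.7], [0.25, 2.07, -2.5]]
W [[-0.109, 0.0, 0.0], [-0.109, 0.0, 0.0], [-0.109, 0.0, 0.0], [-0.109, 0.0, 0.0], [-0.106, 0.0, 0.0], [-0.106, 0.0, 0.0], [-0.106, 0.0, 0.0], [-0.106, 0.0, 0.0]]
T [[0.25, 2.32, -2.27], [0.25, 2.55, -2.01], [0.25, 2.75, -1.72], [0.25, 2.92, -1.42], [1.88, 2.15, -1.83], [1.88, 2.34, -1.58], [1.88, 2.5, -1.32], [1.88, 2.63, -1.03]]
W [[-0.106, 0.0, 0.0], [-0.106, 0.0, 0.0], [-0.106, 0.0, 0.0], [-0.106, 0.0, 0.0], [-0.11, 0.0, 0.0], [-0.11, 0.0, 0.0], [-0.11, 0.0, 0.0], [-0.11, 0.0, 0.0]]
T [[1.88, 2.72, -0.74], [1.88, 2.79, -0.43], [1.88, 2.82, -0.12], [1.88, 2.82, 0.19]]
W [[-0.11, 0.0, 0.0], [-0.11, 0.0, 0.0], [-0.11, 0.0, 0.0], [-0.11, 0.0, 0.0]]
```

Emit:
apply_moves(travel=[[-0.33, -2.6, -2.1], [-0.33, -2.4, -2.35], [-0.33, -2.1, -2.6], [-0.33, -1.8, -2.8], [-0.33, -1.5, -3.0], [-0.33, -1.15, -3.15], [-0.33, -0.8, -3.25], [-0.33, -0.45, -3.3]], turn=[[-0.109, 0, 0], [-0.109, 0, 0], [-0.109, 0, 0], [-0.109, 0, 0], [-0.109, 0, 0], [-0.109, 0, 0], [-0.109, 0, 0], [-0.109, 0, 0]], grip=[0, 0, 0, 0, 0, 0, 0, 0])

```text
t: 1.97
eef_pos: [0.3144, -0.3738, 0.275]
tool_rot: [-0.416, -0.57, -0.415, 0.575]
contact_force: [0.9, 0.6, 0.2]
gripper_width: 0.998
```

Emit:
apply_moves(travel=[[-0.33, -0.1, -3.35], [-0.33, 0.3, -3.35], [-0.33, 0.65, -3.3], [-0.33, 1.0, -3.2], [0.25, 1.2, -3.0], [0.25, 1.5, -2.9], [0.25, 1.8, -2.7], [0.25, 2.05, -2.5]], turn=[[-0.109, 0, 0], [-0.109, 0, 0], [-0.109, 0, 0], [-0.109, 0, 0], [-0.106, 0, 0], [-0.106, 0, 0], [-0.106, 0, 0], [-0.106, 0, 0]], grip=[0, 0, 0, 0, 0, 0, 0, 0])

```text
t: 2.63
eef_pos: [0.3832, -0.1059, 0.2801]
tool_rot: [0.627, 0.33, 0.62, -0.337]
contact_force: [0.5, 1.0, 0.6]
gripper_width: 0.998
```

```bash
python3 - <<'E'
from pl import *
show();plan([((.4108,.225,.10),down(1.8335))])
E
```

```text
t 2.63 p [ 0.3832 -0.1059  0.2801] x [ 0.004 -0.012 -1.   ] y [ 0.832  0.555 -0.004] q [ 0.69  0.   -0.57  2.1   0.02  1.03  0.69] f [0.5 1.  0.6] w 0.998 tips 0.019
11 rows
T [[1.6, 1.88, -2.38], [1.6, 2.14, -2.16], [1.61, 2.37, -1.9], [1.61, 2.56, -1.62], [1.62, 2.73, -1.32], [1.62, 2.86, -1.0], [1.62, 2.95, -0.67], [1.63, 3.01, -0.33]]
W [[-0.113, 0.001, 0.001], [-0.113, 0.001, 0.001], [-0.113, 0.001, 0.001], [-0.113, 0.001, 0.001], [-0.113, 0.001, 0.001], [-0.113, 0.001, 0.001], [-0.113, 0.001, 0.001], [-0.113, 0.001, 0.001]]
T [[1.63, 3.02, 0.01], [1.63, 3.0, 0.36], [1.64, 2.94, 0.69]]
W [[-0.113, 0.001, 0.001], [-0.113, 0.001, 0.001], [-0.113, 0.001, 0.001]]
```

Emit:
apply_moves(travel=[[1.6, 1.9, -2.4], [1.6, 2.15, -2.15], [1.6, 2.35, -1.9], [1.6, 2.55, -1.6], [1.6, 2.75, -1.3], [1.6, 2.85, -1.0], [1.6, 2.95, -0.65], [1.6, 3.0, -0.35]], turn=[[-0.113, 0, 0], [-0.113, 0, 0], [-0.113, 0, 0], [-0.113, 0, 0], [-0.113, 0, 0], [-0.113, 0, 0], [-0.113, 0, 0], [-0.113, 0, 0]], grip=[0.4, 0.4, 0.4, 0.4, 0.4, 0.4, 0.4, 0.4])

```text
t: 3.3
eef_pos: [0.4045, 0.1461, 0.1501]
tool_rot: [0.715, 0.007, 0.699, -0.018]
contact_force: [1.0, -0.2, 0.2]
gripper_width: 0.603
```

Emit:
apply_moves(travel=[[1.6, 3.0, 0], [1.6, 3.0, 0.35], [1.6, 2.95, 0.7], [0, 0, 0]], turn=[[-0.113, 0, 0], [-0.113, 0, 0], [-0.113, 0, 0], [0, 0, 0]], grip=[0.4, 0.4, 0.4, 0.4])

```text
t: 3.63
eef_pos: [0.4079, 0.2464, 0.097]
tool_rot: [0.705, -0.121, 0.69, 0.112]
contact_force: [-0.3, 0.6, 0.2]
gripper_width: 0.598
```

```bash
python3 - <<'E'
from pl import *
from h import *
import cv2
show()
out=[]
for n in("top","scene"):
    im=eyes.read_camera(n);cv2.imwrite(f"pics/{n}2r.png",im[:,:,::-1])
    r=[k for k in eyes.masks_of("opener",n)];print(n,[(round(k["score"],2),k["rect"]) for k in r])
    p=cur()[0]
    u,v=proj(n,p)[0].astype(int);u0=max(0,u-66);v0=max(0,v-75)
    c=cv2.resize(im[v0:v0+150,u0:u0+133,::-1],(400*133//133,451),interpolation=cv2.INTER_CUBIC)
    f=400/133
    for q in(p,p-[0,0,.019+.0]): cv2.circle(c,tuple(((proj(n,q)[0]+.5-[u0,v0])*f).astype(int)),3,(0,0,255),1)
    print(n,u0,v0);out.append(c)
cv2.imwrite("pics/c2.png",np.hstack(out));plan([((.4108,.225,.021),down(1.8335))])
E
```

```text
t 3.63 p [0.4079 0.2464 0.097 ] x [ 0.023 -0.01  -1.   ] y [-0.324  0.946 -0.017] q [ 0.    0.51 -0.84  2.11  0.59  0.75  0.68] f [-0.3  0.6  0.2] w 0.598 tips 0.019
top [(0.68, [238.7, 211.1, 252.6, 246.0])]
top 178 182
scene [(0.62, [264.4, 230.6, 313.6, 261.7]), (0.49, [274.0, 160.6, 360.6, 223.1])]
scene 227 153
2 rows
T [[3.91, -0.61, -0.23], [3.9, -0.66, -0.18]]
W [[0.027, 0.01, 0.011], [0.027, 0.01, 0.011]]
```

View pics/c2.png

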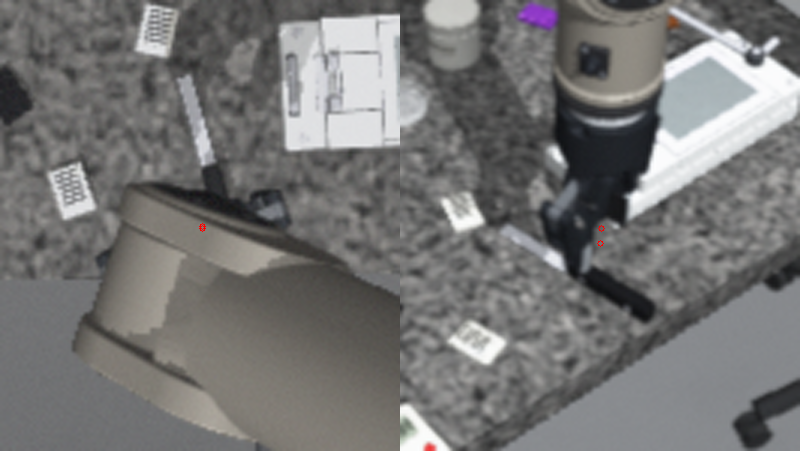

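Emit:
apply_moves(travel=[[2.5, -0.65, -0.2], [2.5, -0.65, -0.2], [1.3, 0, 0], [0, 0, 0]], turn=[[0.027, 0.01, 0.011], [0.027, 0.01, 0.011], [0, 0, 0], [0, 0, 0]], grip=[0.4, 0.4, 0.4, 0.4])

```text
t: 4.17
eef_pos: [0.4156, 0.2192, 0.0386]
tool_rot: [0.705, -0.088, 0.698, 0.086]
contact_force: [-0.5, 0.0, -0.4]
gripper_width: 0.6
```

```bash
python3 - <<'E'
from pl import *
show();plan([((.4108,.225,.0215),down(1.8335))])
E
```

```text
t 4.17 p [0.4156 0.2192 0.0386] x [ 0.01  -0.001 -1.   ] y [-0.244  0.97  -0.003] q [-0.02  0.59 -0.73  2.15  0.69  0.64  0.57] f [-0.5  0.  -0.4] w 0.6 tips 0.019
1 rows
T [[1.71, 0.68, -0.34]]
W [[-0.016, 0.009, 0.003]]
```

Emit:
apply_moves(travel=[[0.9, 0.35, -0.17], [0.8, 0.33, -0.17], [0, 0, 0], [0, 0, 0], [0, 0, 0], [0, 0, 0], [0, 0, 0], [0, 0, 0]], turn=[[-0.008, 0.009, 0], [-0.008, 0, 0], [0, 0, 0], [0, 0, 0], [0, 0, 0], [0, 0, 0], [0, 0, 0], [0, 0, 0]], grip=[0.4, 0.4, 0.4, 0.4, 1, 1, 1, 1], newtons=90)

```text
t: 4.83
eef_pos: [0.4135, 0.224, 0.0251]
tool_rot: [0.704, -0.092, 0.699, 0.09]
contact_force: [-1.1, 0.3, -0.9]
gripper_width: 0.157
```

```bash
python3 - <<'E'
from pl import *
show()
E
```

```text
t 4.83 p [0.4135 0.224  0.0251] x [ 0.008 -0.003 -1.   ] y [-0.255  0.967 -0.005] q [-0.05  0.61 -0.71  2.16  0.72  0.62  0.54] f [-1.1  0.3 -0.9] w 0.157 tips 0.019
```

```bash
cat > lev.py <<'E'
from pl import *
PSI=CARP[2]+np.pi/2
OX,OZ,OY=-35.,25.,0.
def lev(th,s,clear):
    u=np.array([np.cos(th),-np.sin(th)]);n=np.array([np.sin(th),np.cos(th)])
    q=np.array([-137,42.])+(4+clear)*n+(s-82.5+OX)*u+OZ*n
    return car(q[0],-OY,q[1]),down(PSI,th)
E
python3 - <<'E'
from lev import *
a=lev(.35,-31,15);print(a[0],PSI)
p,r,s=cur()
plan([(p+[0.01,.02,.06],r),((.49,.29,.15),down(.95)),(a[0]+[0,0,.03],a[1])])
E
```

```text
[0.51130575 0.29275111 0.13425272] 0.034796326794896526
19 rows
T [[-3.0, 0.82, 0.76], [-3.0, 0.82, 0.76], [-0.81, 0.34, 0.96], [-0.81, 0.44, 0.91], [-0.81, 0.54, 0.86], [-0.81, 0.63, 0.79], [-0.81, 0.71, 0.72], [-0.81, 0.79, 0.63]]
W [[0.0, 0.0, 0.0], [0.0, 0.0, 0.0], [0.11, 0.001, 0.0], [0.11, 0.001, 0.0], [0.11, 0.001, 0.0], [0.11, 0.001, 0.0], [0.11, 0.001, 0.0], [0.11, 0.001, 0.0]]
T [[-0.81, 0.85, 0.54], [-0.81, 0.91, 0.44], [-0.16, 0.16, 0.17], [-0.16, 0.18, 0.15], [-0.16, 0.2, 0.13], [-0.16, 0.21, 0.1], [-0.16, 0.22, 0.07], [-0.16, 0.23, 0.04]]
W [[0.11, 0.001, 0.0], [0.11, 0.001, 0.0], [0.101, 0.036, 0.018], [0.101, 0.036, 0.018], [0.101, 0.036, 0.018], [0.101, 0.036, 0.018], [0.101, 0.036, 0.018], [0.101, 0.036, 0.018]]
T [[-0.16, 0.24, 0.01], [-0.15, 0.24, -0.02], [-0.15, 0.24, -0.05]]
W [[0.101, 0.036, 0.018], [0.101, 0.036, 0.018], [0.101, 0.036, 0.018]]
```

Emit:
apply_moves(travel=[[0, 0, 0], [-3.0, 0.8, 0.75], [-3.0, 0.8, 0.75], [-0.8, 0.35, 0.95], [-0.8, 0.45, 0.9], [-0.8, 0.55, 0.85], [-0.8, 0.65, 0.8], [-0.8, 0.7, 0.7]], turn=[[0, 0, 0], [0, 0, 0], [0, 0, 0], [0.11, 0, 0], [0.11, 0, 0], [0.11, 0, 0], [0.11, 0, 0], [0.11, 0, 0]], grip=[1, 1, 1, 1, 1, 1, 1, 1])

```text
t: 5.5
eef_pos: [0.463, 0.2716, 0.1278]
tool_rot: [0.699, 0.108, 0.698, -0.112]
contact_force: [0.2, 0.4, -0.8]
gripper_width: 0.156
```

Emit:
apply_moves(travel=[[-0.8, 0.8, 0.65], [-0.8, 0.85, 0.55], [-0.8, 0.9, 0.45], [-0.15, 0.15, 0.15], [-0.15, 0.2, 0.15], [-0.15, 0.2, 0.15], [-0.15, 0.2, 0.1], [-0.15, 0.2, 0.05]], turn=[[0.11, 0, 0], [0.11, 0, 0], [0.11, 0, 0], [0.101, 0.036, 0.018], [0.101, 0.036, 0.018], [0.101, 0.036, 0.018], [0.101, 0.036, 0.018], [0.101, 0.036, 0.018]], grip=[1, 1, 1, 1, 1, 1, 1, 1])

```text
t: 6.17
eef_pos: [0.5022, 0.2956, 0.1632]
tool_rot: [0.534, 0.445, 0.633, -0.341]
contact_force: [-0.4, 0.2, -0.7]
gripper_width: 0.156
```

```bash
python3 - <<'E'
from lev import *
show()
a=lev(.35,-31,15)
plan([(a[0],a[1])])
E
```

```text
t 6.17 p [0.5022 0.2956 0.1632] x [-0.034  0.2   -0.979] y [0.928 0.371 0.044] q [-0.06  0.47 -0.61  1.88  0.12  0.78 -0.3 ] f [-0.4  0.2 -0.7] w 0.156 tips 0.019
4 rows
T [[0.69, 0.15, 0.29], [0.68, 0.17, 0.3], [0.67, 0.19, 0.31], [0.66, 0.21, 0.32]]
W [[0.086, 0.035, 0.013], [0.086, 0.035, 0.013], [0.086, 0.035, 0.013], [0.086, 0.035, 0.013]]
```

Emit:
apply_moves(travel=[[0.7, 0.15, 0.3], [0.7, 0.15, 0.3], [0.65, 0.2, 0.3], [0.65, 0.2, 0.3], [0, 0, 0], [0, 0, 0]], turn=[[0.086, 0.035, 0.013], [0.086, 0.035, 0.013], [0.086, 0.035, 0.013], [0.086, 0.035, 0.013], [0, 0, 0], [0, 0, 0]], grip=[1, 1, 1, 1, 1, 1])

```text
t: 6.67
eef_pos: [0.5125, 0.2903, 0.1333]
tool_rot: [0.405, 0.576, 0.585, -0.402]
contact_force: [-0.0, -0.3, 0.4]
gripper_width: 0.156
```

```bash
cat > snap.py <<'E'
import sys,cv2,numpy as np
from lev import *
from h import proj
def snap(tag,c3,pts=(),zoom=4,w=100,h=75*2):
    "two crops (top|scene) round world point c3, markers at pts"
    out=[]
    for n in("top","scene"):
        im=eyes.read_camera(n)[:,:,::-1].copy();cv2.imwrite(f"pics/{tag}_{n}.png",im)
        u,v=(proj(n,c3)[0]-[w/2,h/2]).astype(int);u=min(max(u,0),512-w);v=min(max(v,0),384-h)
        c=cv2.resize(im[v:v+h,u:u+w],None,fx=zoom,fy=zoom,interpolation=cv2.INTER_CUBIC)
        for q in pts: cv2.circle(c,tuple(((proj(n,q)[0]+.5-[u,v])*zoom).astype(int)),3,(0,0,255),1)
        print(n,"offset",u,v,"zoom",zoom);out.append(c)
    cv2.imwrite(f"pics/{tag}.png",np.hstack(out))
def opt(x,y,z):
    "opener point (mm) to world from the measured tool pose"
    p,r,_=cur();return p+r.apply(np.array([-(z-OZ),y-OY,x-OX])/1000)
E
python3 - <<'E'
from snap import *
show()
snap("c3",car(-170,0,60),[opt(82.5,0,1.5),opt(82.5,6,1.5),opt(82.5,-6,1.5),opt(7.5,-8,0),car(-137,0,46),car(-103,0,47)])
a=lev(.35,-31,15);print(a[0])
E
```

```text
t 6.67 p [0.5125 0.2903 0.1333] x [-0.007  0.347 -0.938] y [ 1.     0.012 -0.003] q [ 0.02  0.51 -0.61  1.95 -0.06  0.59 -0.44] f [-0.  -0.3  0.4] w 0.156 tips 0.019
top offset 211 135 zoom 4
scene offset 229 132 zoom 4
[0.51130575 0.29275111 0.13425272]
```

View pics/c3.png

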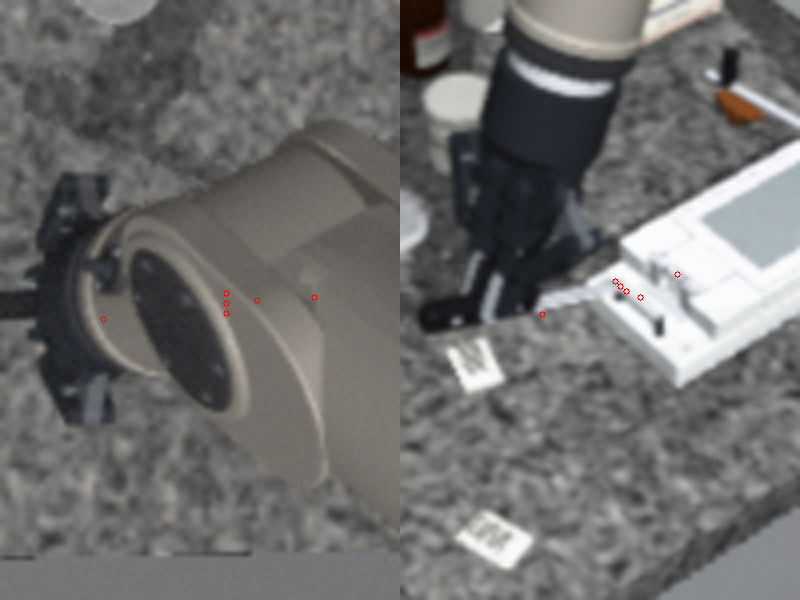

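```bash
python3 - <<'E'
from snap import *
im=cv2.imread("pics/c3_scene.png");u,v=345,190
u0,v0=352-100+0,180  # offset px
u0,v0=229+135//1-5-100//1+0,192
u0,v0=229+30,132+50
c=im[v0:v0+50,u0:u0+60].astype(float);c=np.clip((c-90)*1.6,0,255).astype(np.uint8)
c=cv2.resize(c,None,fx=12,fy=12,interpolation=cv2.INTER_CUBIC)
for q in [opt(82.5,0,1.5),opt(82.5,6,1.5),opt(82.5,-6,1.5),opt(7.5,-6,0),opt(7.5,6,3),opt(7.5,-6,3),car(-137,0,46),car(-137,15,46),car(-137,-15,46)]:
    cv2.circle(c,tuple(((proj("scene",q)[0]+.5-[u0,v0])*12).astype(int)),4,(0,0,255),1)
cv2.imwrite("pics/c3z.png",c)
E
```

```text
(no output)
```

View pics/c3z.png

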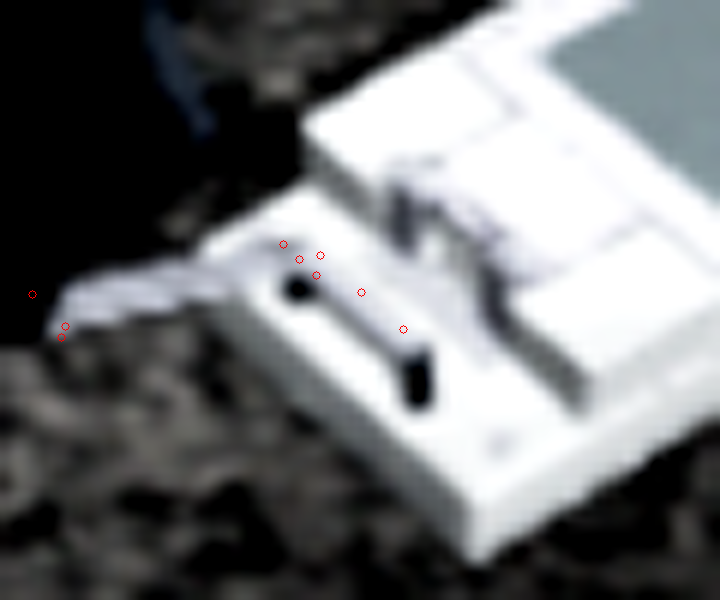

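```bash
python3 - <<'E'
from snap import *
from h import back
def tocar(P):
    d=P[:2]-CARP[:2];c,s=np.cos(CARP[2]),np.sin(CARP[2]);return (np.array([c*d[0]+s*d[1],-s*d[0]+c*d[1]])*1000).round(1)
for nm,uv,zs in(("noseL",(400,200),(.045,.05,.055)),("noseR",(487,275),(.045,.05,.055)),("post1",(297,285),(.038,.042)),("post2",(418,362),(.038,.042))):
    px=np.array(uv)/12-.5+[259,182];print(nm,[tocar(back("scene",px,z)).tolist() for z in zs])
for nm,uv in(("nose",(437,292)),("nose2",(437,350)),("bar1",(379,282)),("bar2",(385,360))): print(nm,tocar(back("top",np.array(uv)/4-.5+[180,130],.05 if 'n' in nm else .045)))
# opener axis in carrier frame
print("tip",tocar(opt(82.5,0,1.5)),opt(82.5,0,1.5)[2],"jun",tocar(opt(7.5,0,1.5)))
a=lev(.35,-31,15);b=lev(.35,-31,3);
plan([b])
e=lev(.35,44,1.5);plan([e],start=b)
E
```

```text
noseL [[-109.8, 18.1], [-113.2, 14.5], [-116.6, 10.8]]
noseR [[-109.9, -13.1], [-113.3, -16.5], [-116.7, -20.0]]
post1 [[-142.3, 16.8], [-144.8, 13.9]]
post2 [[-136.1, -19.4], [-138.6, -22.1]]
nose [-103.6   14.9]
nose2 [-105.6  -19.4]
bar1 [-137.3   22.8]
bar2 [-136.4  -23.7]
tip [-157.3   -1.3] 0.07074725137382316 jun [-227.6    0.3]
1 rows
T [[1.21, -0.13, -0.21]]
W [[-0.022, -0.005, -0.005]]
2 rows
T [[0.07, 0.0, 3.75], [0.07, 0.0, 3.75]]
W [[0.0, 0.0, 0.0], [0.0, 0.0, 0.0]]
```

```bash
sed -i 's/car(q\[0\],-OY,q\[1\])/car(q[0],-OY-0.7,q[1])/' lev.py; python3 - <<'E'
from lev import *
plan([lev(.35,-31,4)],n=2);plan([lev(.35,14,2)],start=lev(.35,-31,4),n=3)
E
```

```text
2 rows
T [[0.56, -0.1, -0.1], [0.56, -0.09, -0.11]]
W [[-0.011, -0.002, -0.003], [-0.011, -0.002, -0.003]]
3 rows
T [[0.07, 0.0, 1.5], [0.07, 0.0, 1.5], [0.07, 0.0, 1.5]]
W [[0.0, 0.0, 0.0], [0.0, 0.0, 0.0], [0.0, 0.0, 0.0]]
```

Emit:
apply_moves(travel=[[0.56, -0.1, -0.1], [0.56, -0.1, -0.1], [0, 0, 0], [0.07, 0, 1.5], [0.07, 0, 1.5], [0.07, 0, 1.5], [0, 0, 0], [0, 0, 0]], turn=[[-0.011, 0, 0], [-0.011, 0, 0], [0, 0, 0], [0, 0, 0], [0, 0, 0], [0, 0, 0], [0, 0, 0], [0, 0, 0]], grip=[1, 1, 1, 1, 1, 1, 1, 1])

```text
t: 7.43
eef_pos: [0.5117, 0.2618, 0.1079]
tool_rot: [0.417, 0.568, 0.593, -0.389]
contact_force: [-0.3, -0.5, -0.1]
gripper_width: 0.153
```

```bash
python3 - <<'E'
from snap import *
show();plan([lev(.35,44,2)],n=3)
im=eyes.read_camera("scene")[:,:,::-1].copy()
u0,v0=259,182
c=im[v0:v0+50,u0:u0+60].astype(float);c=np.clip((c-90)*1.6,0,255).astype(np.uint8)
c=cv2.resize(c,None,fx=12,fy=12,interpolation=cv2.INTER_CUBIC)
for q in [opt(82.5,6,1.5),opt(82.5,-6,1.5)]:
    cv2.circle(c,tuple(((proj("scene",q)[0]+.5-[u0,v0])*12).astype(int)),4,(0,0,255),1)
cv2.imwrite("pics/c4z.png",c)
E
```

```text
t 7.43 p [0.5117 0.2618 0.1079] x [-0.006  0.35  -0.937] y [0.999 0.053 0.013] q [ 0.08  0.54 -0.62  1.98 -0.04  0.55 -0.36] f [-0.3 -0.5 -0.1] w 0.153 tips 0.019
3 rows
T [[-0.05, -0.02, 1.23], [-0.04, -0.02, 1.23], [-0.04, -0.01, 1.23]]
W [[0.007, -0.002, -0.002], [0.007, -0.002, -0.002], [0.007, -0.002, -0.002]]
```

View pics/c4z.png

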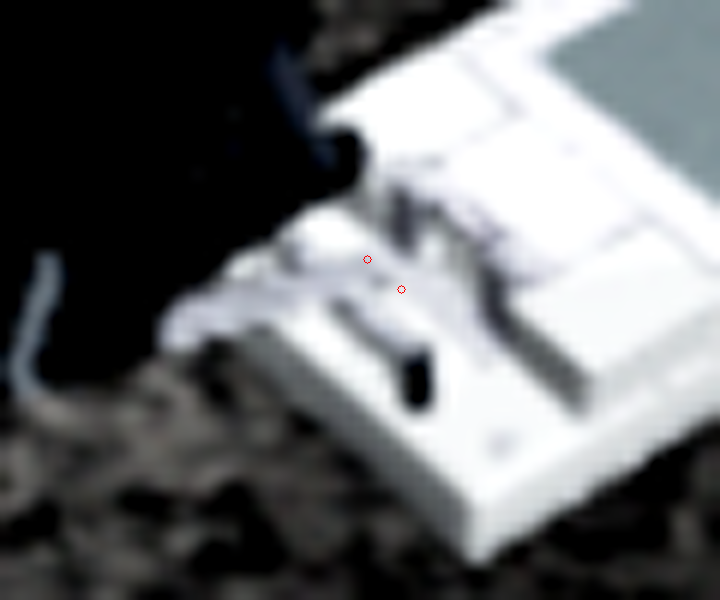

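Emit:
apply_moves(travel=[[0, 0, 0], [-0.03, -0.03, 1.2], [-0.03, -0.03, 1.2], [-0.03, -0.02, 1.2], [0, 0, 0], [0, 0, 0]], turn=[[0, 0, 0], [0.007, 0, 0], [0.007, 0, 0], [0.007, 0, 0], [0, 0, 0], [0, 0, 0]], grip=[1, 1, 1, 1, 1, 1])

```text
t: 7.98
eef_pos: [0.5127, 0.2275, 0.0963]
tool_rot: [0.412, 0.572, 0.59, -0.394]
contact_force: [0.3, 0.5, -0.1]
gripper_width: 0.16
```

```bash
python3 - <<'E'
from lev import *
show();a=lev(.35,44,2);print(a[0]);w=[lev(t,43,0) for t in (.27,.19,.11,.03,-.05,-.13,-.21,-.29)]
plan(w)
E
```

```text
t 7.98 p [0.5127 0.2275 0.0963] x [-0.006  0.351 -0.936] y [0.999 0.035 0.007] q [ 0.15  0.55 -0.62  2.01 -0.04  0.54 -0.31] f [ 0.3  0.5 -0.1] w 0.16 tips 0.019
[0.5129021  0.22677142 0.09632354]
8 rows
T [[0.78, 0.02, -0.24], [0.6, 0.0, -0.21], [0.6, 0.0, -0.21], [0.6, 0.0, -0.21], [0.6, 0.0, -0.21], [0.6, 0.0, -0.21], [0.6, 0.0, -0.21], [0.6, 0.0, -0.21]]
W [[0.002, -0.088, -0.007], [0.0, -0.08, 0.0], [0.0, -0.08, 0.0], [0.0, -0.08, 0.0], [0.0, -0.08, 0.0], [0.0, -0.08, 0.0], [0.0, -0.08, 0.0], [0.0, -0.08, 0.0]]
```

Emit:
apply_moves(travel=[[0.78, 0.02, -0.2], [0.6, 0, -0.21], [0.6, 0, -0.21], [0.6, 0, -0.21], [0, 0, 0]], turn=[[0, -0.085, 0], [0, -0.08, 0], [0, -0.08, 0], [0, -0.08, 0], [0, 0, 0]], grip=[1, 1, 1, 1, 1], newtons=120)

```text
t: 8.4
eef_pos: [0.5161, 0.2337, 0.0724]
tool_rot: [0.5, 0.503, 0.507, -0.489]
contact_force: [-0.5, 2.7, 2.0]
gripper_width: 0.144
```

```bash
python3 - <<'E'
from lev import *
show();p,r,s=cur();m=r.as_matrix();th=np.arcsin(-m[2,2]);print("pitch",th,lev(th,43,0)[0])
plan([lev(t,43,0) for t in (th-.08,th-.16,th-.24,-.25,-.32)])
E
```

```text
t 8.4 p [0.5161 0.2337 0.0724] x [ 0.007  0.021 -1.   ] y [1.    0.015 0.007] q [-0.29  0.54 -0.3   1.95  0.23  0.67 -0.71] f [-0.5  2.7  2. ] w 0.144 tips 0.019
pitch 0.020977663945736507 [0.51236422 0.2422233  0.07255634]
5 rows
T [[0.6, -0.37, -1.06], [0.6, 0.0, -0.21], [0.6, 0.0, -0.21], [0.23, 0.0, -0.09], [0.53, 0.0, -0.18]]
W [[-0.02, -0.08, -0.006], [0.0, -0.08, 0.0], [0.0, -0.08, 0.0], [0.0, -0.031, 0.0], [0.0, -0.07, 0.0]]
```

Emit:
apply_moves(travel=[[0.3, -0.2, -0.5], [0.3, -0.15, -0.5], [0.3, 0, -0.1], [0.3, 0, -0.1], [0.3, 0, -0.1], [0, 0, 0]], turn=[[-0.01, -0.04, 0], [-0.01, -0.04, 0], [0, -0.04, 0], [0, -0.04, 0], [0, -0.04, 0], [0, 0, 0]], grip=[1, 1, 1, 1, 1, 1])

```text
t: 8.9
eef_pos: [0.513, 0.2449, 0.0574]
tool_rot: [0.552, 0.447, 0.461, -0.531]
contact_force: [-1.1, 3.4, 2.3]
gripper_width: 0.142
```

```bash
cat > lv.py <<'E'
from lev import *
show();p,r,s=cur();m=r.as_matrix();th=np.arcsin(-m[2,2]);print("pitch",th,lev(th,43,0)[0])
plan([lev(t,43,0) for t in (th-.08,th-.16)])
E
python3 lv.py
```

```text
t 8.9 p [0.513  0.2449 0.0574] x [ 0.011 -0.174 -0.985] y [0.999 0.036 0.005] q [-0.49  0.6  -0.2   1.89  0.36  0.8  -0.89] f [-1.1  3.4  2.3] w 0.142 tips 0.019
pitch -0.17545292082803426 [0.51220617 0.24676356 0.0575505 ]
2 rows
T [[0.56, -0.08, -0.39], [0.6, 0.0, -0.21]]
W [[0.0, -0.08, -0.005], [0.0, -0.08, 0.0]]
```

Emit:
apply_moves(travel=[[0.35, -0.05, -0.2], [0.35, 0, -0.15], [0.35, 0, -0.1], [0.35, 0, -0.1], [0, 0, 0]], turn=[[0, -0.04, 0], [0, -0.04, 0], [0, -0.04, 0], [0, -0.04, 0], [0, 0, 0]], grip=[1, 1, 1, 1, 1])

```text
t: 9.32
eef_pos: [0.5141, 0.2465, 0.045]
tool_rot: [0.583, 0.407, 0.419, -0.565]
contact_force: [-0.1, 4.0, 5.5]
gripper_width: 0.142
```

```bash
python3 lv.py; python3 - <<'E'
from snap import *
snap("c5",car(-150,0,55),[opt(82.5,6,1.5),opt(82.5,-6,1.5),opt(7.5,-6,1.5),car(-103,0,42)],zoom=6,w=66,h=90)
E
```

```text
t 9.32 p [0.5141 0.2465 0.045 ] x [ 0.011 -0.317 -0.948] y [1.    0.03  0.002] q [-0.59  0.66 -0.13  1.84  0.43  0.9  -0.99] f [-0.1  4.   5.5] w 0.142 tips 0.019
pitch -0.3230292814700136 [0.51215628 0.24819688 0.04585074]
2 rows
T [[0.47, -0.19, -0.35], [0.6, 0.0, -0.21]]
W [[-0.005, -0.08, 0.0], [0.0, -0.08, 0.0]]
top offset 236 164 zoom 6
scene offset 252 160 zoom 6
```

View pics/c5.png

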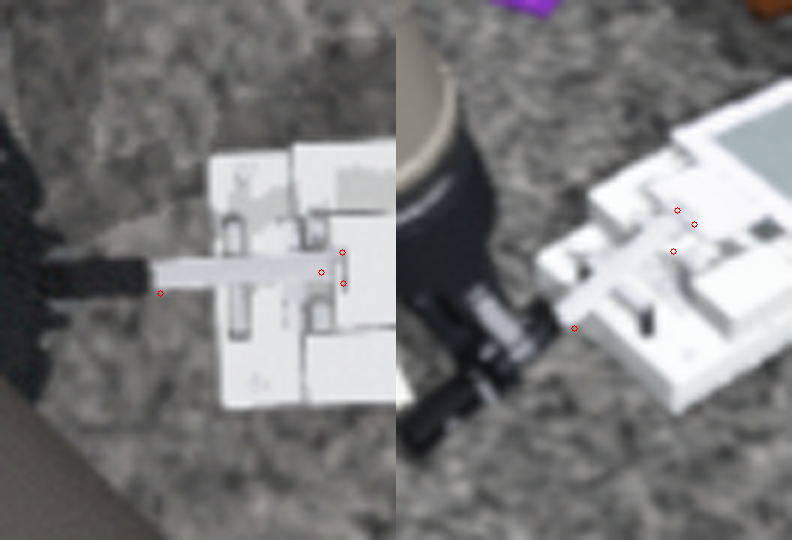

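```bash
python3 - <<'E'
from lev import *
plan([lev(t,43,.5) for t in (-.24,-.16,-.08,0)])
E
```

```text
4 rows
T [[-0.74, -0.23, 0.12], [-0.59, 0.0, 0.26], [-0.59, 0.0, 0.26], [-0.59, 0.0, 0.26]]
W [[-0.007, 0.08, -0.001], [0.0, 0.08, 0.0], [0.0, 0.08, 0.0], [0.0, 0.08, 0.0]]
```

Emit:
apply_moves(travel=[[-0.6, -0.1, 0.1], [-0.6, -0.1, 0.2], [-0.6, 0, 0.2], [-0.6, 0, 0.2], [0, 0, 0]], turn=[[0, 0.08, 0], [0, 0.08, 0], [0, 0.08, 0], [0, 0.08, 0], [0, 0, 0]], grip=[1, 1, 1, 1, 1])

```text
t: 9.83
eef_pos: [0.5153, 0.2423, 0.0736]
tool_rot: [0.501, 0.501, 0.512, -0.485]
contact_force: [0.2, -1.5, -0.2]
gripper_width: 0.144
```

```bash
python3 lv.py; python3 - <<'E'
from snap import *
snap("c6",car(-130,0,55),[car(-103,0,42),car(-103,22,59),car(-103,-22,59)],zoom=6,w=66,h=90)
p,r,s=cur();print("back");plan([(p+r.apply([-.003,0,-.06]),r)],n=4)
E
```

```text
t 9.83 p [0.5153 0.2423 0.0736] x [ 0.005  0.026 -1.   ] y [1.    0.027 0.005] q [-0.3   0.55 -0.31  1.94  0.22  0.67 -0.71] f [ 0.2 -1.5 -0.2] w 0.144 tips 0.019
pitch 0.025997860908116913 [0.51236959 0.24206906 0.07292682]
2 rows
T [[0.67, -0.3, -0.19], [0.6, 0.0, -0.21]]
W [[-0.008, -0.08, -0.005], [0.0, -0.08, 0.0]]
top offset 245 164 zoom 6
scene offset 257 157 zoom 6
back
4 rows
T [[-0.08, 0.0, -1.5], [-0.08, 0.0, -1.5], [-0.08, 0.0, -1.5], [-0.08, 0.0, -1.5]]
W [[0.0, 0.0, 0.0], [0.0, 0.0, 0.0], [0.0, 0.0, 0.0], [0.0, 0.0, 0.0]]
```

View pics/c6.png

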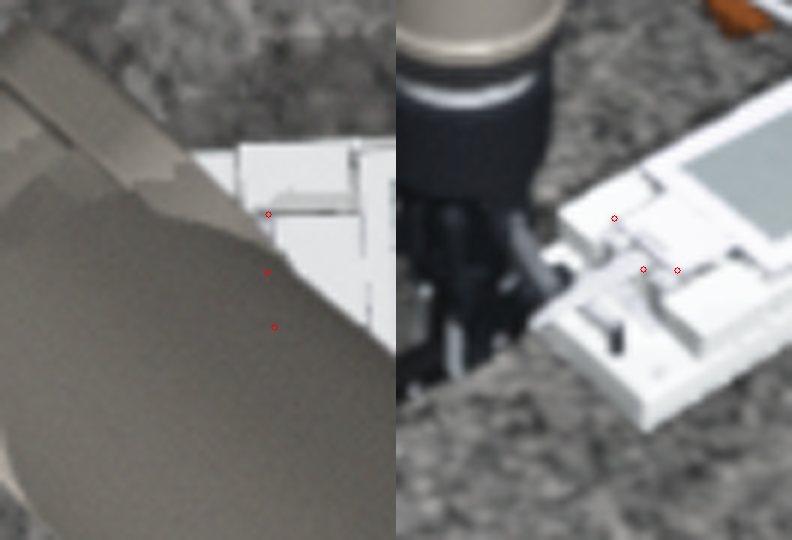

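Emit:
apply_moves(travel=[[-0.1, -0.2, -1.5], [-0.1, 0, -1.5], [-0.1, 0, -1.5], [-0.1, 0, -1.5], [-1.5, 0, -1.5], [-3, 0, 0], [-2, 0, 0], [0, 0, 0]], turn=[[0, 0, 0], [0, 0, 0], [0, 0, 0], [0, 0, 0], [0, 0, 0], [0, 0, 0], [0, 0, 0], [0, 0, 0]], grip=[1, 1, 1, 1, 1, 1, 1, 1])

```text
t: 10.6
eef_pos: [0.4984, 0.3455, 0.141]
tool_rot: [0.507, 0.49, 0.521, -0.482]
contact_force: [0.6, 1.3, -0.1]
gripper_width: 0.141
```

```bash
python3 - <<'E'
from snap import *
show()
snap("c7",car(-105,0,55),[car(-103,0,47)]+[car(-103,y,59) for y in (22,-22)],zoom=6,w=66,h=90)
plan([((.45,.25,.12),down(PSI)),((.44,.225,.04),down(PSI))])
E
```

```text
t 10.6 p [0.4984 0.3455 0.141 ] x [-0.007  0.022 -1.   ] y [ 0.998  0.056 -0.006] q [-0.44  0.51 -0.34  1.81  0.19  0.85 -0.81] f [ 0.6  1.3 -0.1] w 0.141 tips 0.019
top offset 255 163 zoom 6
scene offset 264 153 zoom 6
6 rows
T [[0.55, -1.74, 3.04], [0.57, -1.72, 3.04], [0.58, -1.7, 3.05], [2.67, -0.36, 0.82], [2.67, -0.36, 0.82], [2.67, -0.36, 0.82]]
W [[0.007, -0.007, 0.003], [0.007, -0.007, 0.003], [0.007, -0.007, 0.003], [0.0, 0.0, 0.0], [0.0, 0.0, 0.0], [0.0, 0.0, 0.0]]
```

View pics/c7.png

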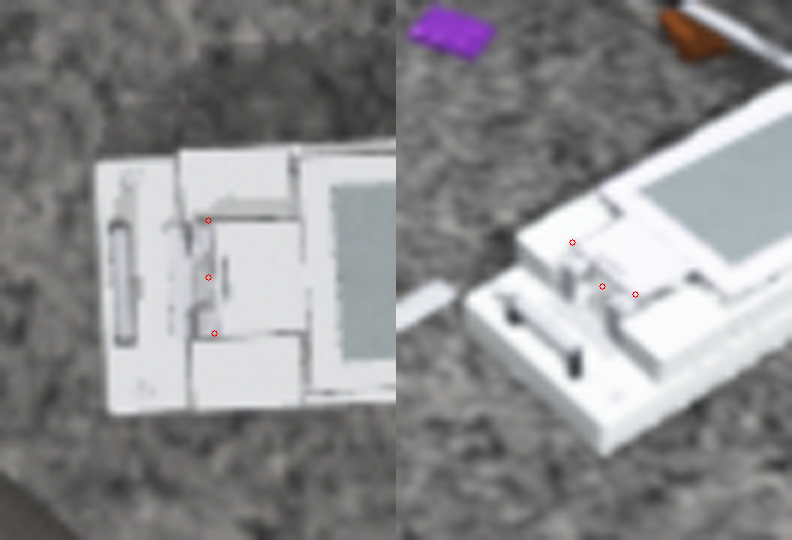

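Emit:
apply_moves(travel=[[0.55, -1.75, 3.0], [0.55, -1.7, 3.0], [0.55, -1.7, 3.0], [2.0, -0.4, 0.8], [2.0, -0.4, 0.8], [2.0, -0.4, 0.8], [0, 0, 0], [0, 0, 0]], turn=[[0.007, -0.007, 0], [0.007, -0.007, 0], [0.007, -0.007, 0], [0, 0, 0], [0, 0, 0], [0, 0, 0], [0, 0, 0], [0, 0, 0]], grip=[1, 1, 1, 1, 1, 1, 1, 1])

```text
t: 11.37
eef_pos: [0.4274, 0.2269, 0.0486]
tool_rot: [0.508, 0.481, 0.515, -0.496]
contact_force: [-0.6, 0.1, -0.4]
gripper_width: 0.147
```

```bash
python3 - <<'E'
from lev import *
show();plan([((.44,.225,.028),down(PSI))],n=3)
E
```

```text
t 11.37 p [0.4274 0.2269 0.0486] x [-0.022 -0.009 -1.   ] y [ 0.999  0.046 -0.023] q [-0.37  0.5  -0.3   2.12  0.25  0.58 -0.8 ] f [-0.6  0.1 -0.4] w 0.147 tips 0.019
3 rows
T [[0.68, 0.43, 0.08], [0.68, 0.43, 0.08], [0.69, 0.42, 0.08]]
W [[0.004, 0.003, 0.008], [0.004, 0.003, 0.008], [0.004, 0.003, 0.008]]
```

Emit:
apply_moves(travel=[[0.7, 0.4, 0.1], [0.7, 0.4, 0.1], [0.7, 0.3, 0.1], [0, 0, 0], [0, 0, 0]], turn=[[0, 0, 0.01], [0, 0, 0.01], [0, 0, 0], [0, 0, 0], [0, 0, 0]], grip=[1, 1, 1, 1, 1])

```text
t: 11.78
eef_pos: [0.4412, 0.2284, 0.0266]
tool_rot: [0.514, 0.487, 0.51, -0.488]
contact_force: [-0.1, 0.2, 0.2]
gripper_width: 0.145
```

```bash
python3 - <<'E'
from lev import *
show()
E
```

```text
t 11.78 p [0.4412 0.2284 0.0266] x [ 0.002 -0.005 -1.   ] y [0.999 0.049 0.002] q [-0.39  0.55 -0.27  2.11  0.29  0.52 -0.82] f [-0.1  0.2  0.2] w 0.145 tips 0.019
```

Emit:
apply_moves(travel=[[0.15, 0, 0], [0, 0, 0], [0, 0, 0], [0, 0, 0], [-2, 0, 0], [-3, 0, 0], [-3, 0, 0], [0, 0, 0]], turn=[[0, 0, 0], [0, 0, 0], [0, 0, 0], [0, 0, 0], [0, 0, 0], [0, 0, 0], [0, 0, 0], [0, 0, 0]], grip=[1, 0.5, 0.5, 0.5, 0.5, 0.5, 0.3, 0.18], newtons=80)

```text
t: 12.45
eef_pos: [0.441, 0.2295, 0.1083]
tool_rot: [0.514, 0.486, 0.511, -0.488]
contact_force: [0.0, 0.1, 0.1]
gripper_width: 0.768
```

```bash
python3 - <<'E'
from snap import *
show();g=car(-85,-.7,0);print(g);plan([(g+[0,0,.095],down(PSI))],n=3)
from h import *
for n in("top","scene"):
    eyes.read_camera(n);
    for k in eyes.masks_of("opener",n):print(n,round(k["score"],2),k["rect"])
E
```

```text
t 12.45 p [0.441  0.2295 0.1083] x [ 0.001 -0.005 -1.   ] y [0.999 0.05  0.001] q [-0.33  0.41 -0.33  2.08  0.21  0.69 -0.75] f [0.  0.1 0.1] w 0.768 tips 0.019
[0.51674333 0.11642419 0.        ]
4 rows
T [[0.35, 1.75, 2.92], [0.34, 1.76, 2.91], [0.34, 1.77, 2.9], [0.34, 1.78, 2.9]]
W [[0.004, 0.001, 0.0], [0.004, 0.001, 0.0], [0.004, 0.001, 0.0], [0.004, 0.001, 0.0]]
top 0.75 [222.8, 184.5, 238.8, 199.1]
top 0.47 [282.5, 237.1, 295.8, 238.5]
scene 0.63 [309.5, 148.8, 345.5, 174.4]
scene 0.56 [272.3, 226.0, 317.4, 255.5]
```

Emit:
apply_moves(travel=[[0.2, 1.75, 2.9], [0.2, 1.75, 2.9], [0.2, 1.75, 2.9], [0.2, 1.8, 2.9], [0, 0, 0], [0, 0, 0]], turn=[[0.004, 0, 0], [0.004, 0, 0], [0.004, 0, 0], [0.004, 0, 0], [0, 0, 0], [0, 0, 0]], grip=[0.18, 0.18, 0.18, 0.18, 0.18, 0.18])

```text
t: 13.15
eef_pos: [0.5122, 0.111, 0.0881]
tool_rot: [0.509, 0.483, 0.511, -0.497]
contact_force: [-0.5, 0.1, 0.1]
gripper_width: 0.815
```

```bash
python3 - <<'E'
from snap import *
show();g=car(-85,-.7,0);plan([(g+[0,0,.0665],down(PSI))],n=3)
snap("c8",car(-105,0,55),[car(-85,22,57),car(-85,-22,57)],zoom=5,w=80,h=110)
E
```

```text
t 13.15 p [0.5122 0.111  0.0881] x [-0.017 -0.012 -1.   ] y [ 0.999  0.04  -0.017] q [-0.1   0.48 -0.29  2.02  0.21  0.7  -0.49] f [-0.5  0.1  0.1] w 0.815 tips 0.019
3 rows
T [[0.72, 0.17, -0.18], [0.72, 0.17, -0.18], [0.72, 0.16, -0.18]]
W [[0.002, 0.004, 0.006], [0.002, 0.004, 0.006], [0.002, 0.004, 0.006]]
top offset 248 153 zoom 5
scene offset 257 143 zoom 5
```

View pics/c8.png

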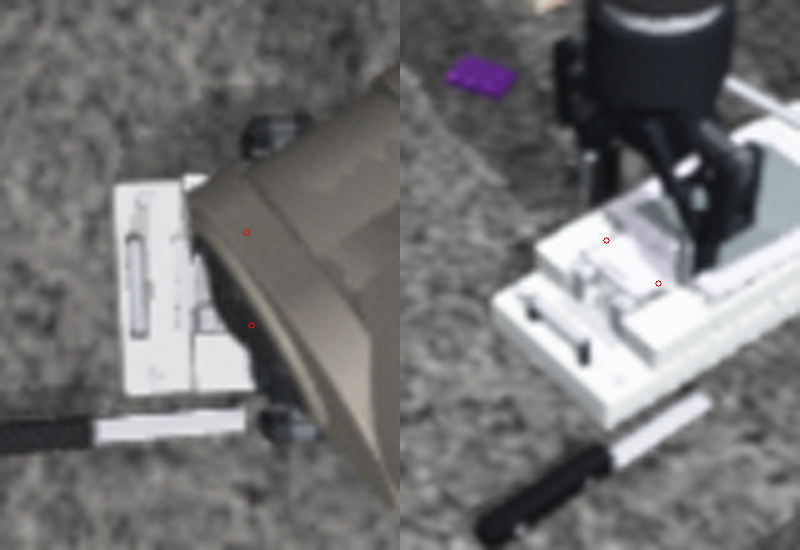

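Emit:
apply_moves(travel=[[0.7, 0.17, -0.18], [0.7, 0.17, -0.18], [0.6, 0.16, -0.18], [0, 0, 0], [0, 0, 0], [0, 0, 0]], turn=[[0.002, 0.004, 0.006], [0.002, 0.004, 0.006], [0.002, 0.004, 0.006], [0, 0, 0], [0, 0, 0], [0, 0, 0]], grip=[0.18, 0.18, 0.18, 0.18, 0.18, 0.18])

```text
t: 13.75
eef_pos: [0.513, 0.1233, 0.0646]
tool_rot: [0.51, 0.489, 0.512, -0.488]
contact_force: [-0.0, -0.2, -0.5]
gripper_width: 0.818
```

```bash
python3 - <<'E'
from snap import *
show();g=car(-85,-.7,0);plan([(g+[0,0,.0665],down(PSI))])
E
```

```text
t 13.75 p [0.513  0.1233 0.0646] x [-0.001  0.003 -1.   ] y [ 0.999  0.045 -0.001] q [-0.13  0.51 -0.28  2.03  0.23  0.63 -0.51] f [-0.  -0.2 -0.5] w 0.818 tips 0.019
1 rows
T [[-0.19, 0.34, 0.71]]
W [[0.01, -0.003, 0.001]]
```

Emit:
apply_moves(travel=[[-0.1, 0.3, 0.5], [-0.1, 0.1, 0.2], [0, 0, 0], [0, 0, 0], [0, 0, 0], [0, 0, 0], [0, 0, 0], [0, 0, 0]], turn=[[0.01, 0, 0], [0, 0, 0], [0, 0, 0], [0, 0, 0], [0, 0, 0], [0, 0, 0], [0, 0, 0], [0, 0, 0]], grip=[0.18, 0.18, 0.18, 1, 1, 1, 1, 1], newtons=80)

```text
t: 14.42
eef_pos: [0.5183, 0.1159, 0.0683]
tool_rot: [0.508, 0.493, 0.509, -0.49]
contact_force: [0.1, -0.1, 0.7]
gripper_width: 0.481
```

```bash
python3 - <<'E'
from snap import *
show();p,r,s=cur()
c=car(0,0,0)
t=np.array([.65,.065,0])+(car(-85,0,0)-c);print("tongue target",t)
plan([(p+[0,0,.08],r),((t[0],t[1],.13),down(PSI))])
E
```

```text
t 14.42 p [0.5183 0.1159 0.0683] x [ 0.001  0.003 -1.   ] y [0.999 0.034 0.001] q [-0.11  0.51 -0.28  2.02  0.22  0.64 -0.5 ] f [ 0.1 -0.1  0.7] w 0.481 tips 0.019
tongue target [0.64704291 0.14994855 0.        ]
6 rows
T [[-4.0, 0.0, -0.01], [-4.0, 0.0, -0.01], [0.46, 3.25, -0.74], [0.46, 3.25, -0.74], [0.46, 3.25, -0.74], [0.46, 3.25, -0.74]]
W [[0.0, 0.0, 0.0], [0.0, 0.0, 0.0], [0.0, -0.001, 0.0], [0.0, -0.001, 0.0], [0.0, -0.001, 0.0], [0.0, -0.001, 0.0]]
```

Emit:
apply_moves(travel=[[0, 0, 0], [-1.0, 0, 0], [-1.5, 0, 0], [-2.5, 0, 0], [-3, 0, 0], [0, 0, 0]], turn=[[0, 0, 0], [0, 0, 0], [0, 0, 0], [0, 0, 0], [0, 0, 0], [0, 0, 0]], grip=[1, 1, 1, 1, 1, 1])

```text
t: 14.92
eef_pos: [0.5167, 0.1158, 0.1513]
tool_rot: [0.507, 0.491, 0.51, -0.492]
contact_force: [-0.4, 0.6, -0.0]
gripper_width: 0.484
```

```bash
python3 - <<'E'
from snap import *
show()
snap("c9",car(-40,0,80),[],zoom=3,w=133,h=170)
t=np.array([.647,.150,0]);plan([((t[0],t[1],.13),down(PSI))])
E
```

```text
t 14.92 p [0.5167 0.1158 0.1513] x [-0.004  0.003 -1.   ] y [ 0.999  0.035 -0.004] q [-0.07  0.38 -0.32  1.97  0.16  0.81 -0.45] f [-0.4  0.6 -0. ] w 0.484 tips 0.019
top offset 251 121 zoom 3
scene offset 248 97 zoom 3
4 rows
T [[0.41, 3.34, -0.76], [0.42, 3.34, -0.76], [0.42, 3.34, -0.76], [0.43, 3.34, -0.76]]
W [[0.0, 0.0, 0.002], [0.0, 0.0, 0.002], [0.0, 0.0, 0.002], [0.0, 0.0, 0.002]]
```

View pics/c9.png

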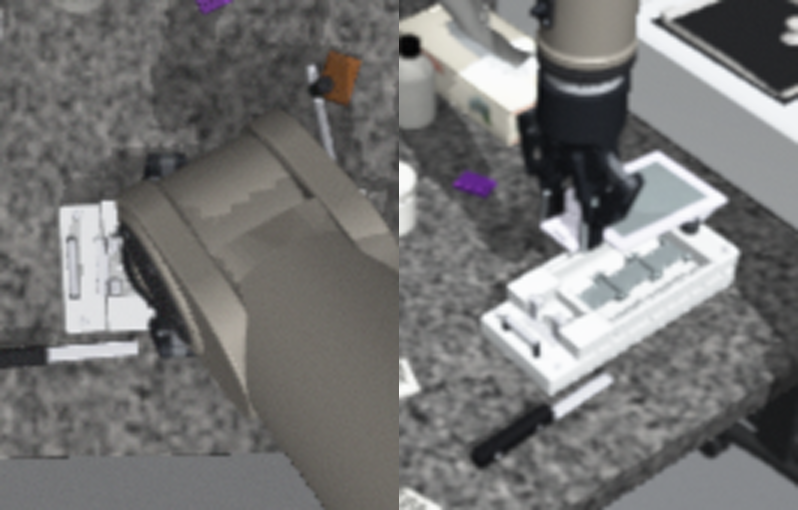

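Emit:
apply_moves(travel=[[0.3, 3.3, -0.75], [0.3, 3.3, -0.75], [0.4, 3.3, -0.75], [0.4, 3.3, -0.75], [0, 0, 0], [0, 0, 0]], turn=[[0, -0.018, 0], [0, -0.018, 0], [0, -0.018, 0], [0, -0.018, 0], [0, 0, 0], [0, 0, 0]], grip=[1, 1, 1, 1, 1, 1])

```text
t: 15.52
eef_pos: [0.6435, 0.1465, 0.1226]
tool_rot: [0.523, 0.466, 0.493, -0.516]
contact_force: [-0.4, -1.2, -1.2]
gripper_width: 0.481
```

```bash
python3 - <<'E'
from snap import *
show()
plan([((.647,.150,.045),down(PSI,-.07))])
E
```

```text
t 15.52 p [0.6435 0.1465 0.1226] x [-0.02  -0.08  -0.997] y [ 0.999  0.033 -0.022] q [-0.18  0.62 -0.25  1.65  0.26  0.95 -0.51] f [-0.4 -1.2 -1.2] w 0.481 tips 0.019
2 rows
T [[3.85, 0.27, -0.48], [3.85, 0.22, -0.46]]
W [[0.0, 0.005, 0.011], [0.0, 0.005, 0.011]]
```

Emit:
apply_moves(travel=[[2.5, 0.2, -0.3], [2.5, 0.2, -0.3], [2.0, 0.1, -0.3], [0, 0, 0], [0, 0, 0]], turn=[[0, 0.005, 0.01], [0, 0.005, 0.01], [0, 0, 0], [0, 0, 0], [0, 0, 0]], grip=[1, 1, 1, 1, 1])

```text
t: 15.93
eef_pos: [0.6433, 0.1493, 0.0468]
tool_rot: [0.524, 0.472, 0.493, -0.51]
contact_force: [0.5, 0.6, -0.5]
gripper_width: 0.483
```

```bash
python3 - <<'E'
from snap import *
show()
snap("c10",np.array([.65,.08,.03]),[],zoom=4,w=100,h=110)
plan([((.647,.150,.022),down(PSI,-.07))],n=2)
E
```

```text
t 15.93 p [0.6433 0.1493 0.0468] x [-0.005 -0.07  -0.998] y [ 0.999  0.035 -0.008] q [-0.19  0.7  -0.23  1.7   0.29  0.81 -0.54] f [ 0.5  0.6 -0.5] w 0.483 tips 0.019
top offset 259 99 zoom 4
scene offset 234 116 zoom 4
2 rows
T [[1.28, 0.17, -0.11], [1.28, 0.17, -0.11]]
W [[0.0, 0.0, 0.003], [0.0, 0.0, 0.003]]
```

View pics/c10.png

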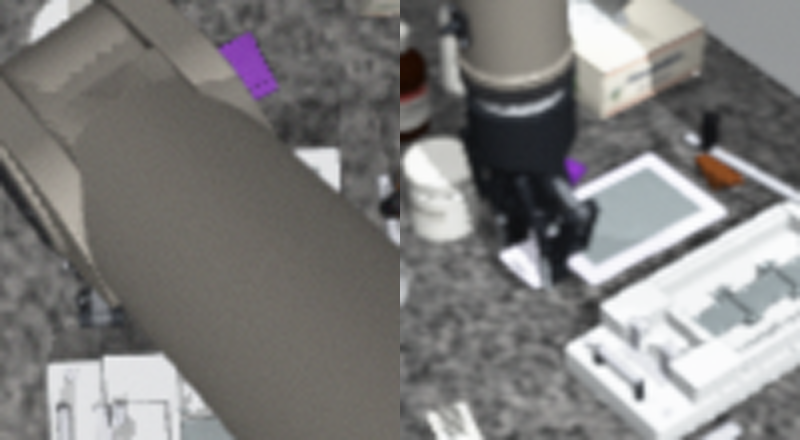

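Emit:
apply_moves(travel=[[1.2, 0.1, -0.1], [1.2, 0.1, -0.1], [0, 0, 0], [0.3, 0, 0], [0, 0, 0]], turn=[[0, 0, 0], [0, 0, 0], [0, 0, 0], [0, 0, 0], [0, 0, 0]], grip=[1, 1, 1, 1, 1])

```text
t: 16.45
eef_pos: [0.6481, 0.1499, 0.0224]
tool_rot: [0.525, 0.474, 0.491, -0.508]
contact_force: [-0.8, 0.1, -0.3]
gripper_width: 0.484
```

```bash
python3 - <<'E'
from snap import *
show()
E
```

```text
t 16.45 p [0.6481 0.1499 0.0224] x [ 0.002 -0.068 -0.998] y [ 0.999  0.034 -0.   ] q [-0.2   0.74 -0.22  1.7   0.31  0.76 -0.56] f [-0.8  0.1 -0.3] w 0.484 tips 0.019
```

Emit:
apply_moves(travel=[[0.15, 0, 0], [0.15, 0, 0], [0, 0, 0], [0, 0, 0], [0, 0, 0], [0, 0, 0]], turn=[[0, 0, 0], [0, 0, 0], [0, 0, 0], [0, 0, 0], [0, 0, 0], [0, 0, 0]], grip=[1, 1, 1, 1, 0.2, 0.2])

```text
t: 16.95
eef_pos: [0.6491, 0.1499, 0.0203]
tool_rot: [0.526, 0.475, 0.491, -0.507]
contact_force: [-0.1, -0.1, -0.2]
gripper_width: 0.748
```

```bash
python3 - <<'E'
from snap import *
show()
p,r,s=cur();b=np.array([.5625,.2774]);yb=-.247
psi=near(yb+np.pi/2,r*R.from_rotvec([0,.07,0]));print(psi)
for a in(yb+np.pi/2,yb-np.pi/2):print(a)
plan([(p+[0,0,.10],down(PSI)),((b[0],b[1],.10),down(yb+np.pi/2))])
E
```

```text
t 16.95 p [0.6491 0.1499 0.0203] x [ 0.004 -0.068 -0.998] y [0.999 0.034 0.002] q [-0.2   0.74 -0.22  1.7   0.31  0.76 -0.56] f [-0.1 -0.1 -0.2] w 0.748 tips 0.019
1.3237963267948967
1.3237963267948967
-1.8177963267948964
14 rows
T [[-3.33, 0.01, 0.23], [-3.33, 0.0, 0.15], [-3.33, 0.0, 0.08], [0.18, -0.75, -1.19], [0.18, -0.6, -1.27], [0.18, -0.45, -1.33], [0.18, -0.29, -1.37], [0.18, -0.13, -1.4]]
W [[0.0, 0.023, -0.001], [0.0, 0.023, -0.001], [0.0, 0.023, -0.001], [-0.117, 0.0, 0.0], [-0.117, 0.0, 0.0], [-0.117, 0.0, 0.0], [-0.117, 0.0, 0.0], [-0.117, 0.0, 0.0]]
T [[0.18, 0.03, -1.4], [0.18, 0.2, -1.39], [0.18, 0.36, -1.35], [0.18, 0.51, -1.3], [0.18, 0.66, -1.23], [0.18, 0.8, -1.15]]
W [[-0.117, 0.0, 0.0], [-0.117, 0.0, 0.0], [-0.117, 0.0, 0.0], [-0.117, 0.0, 0.0], [-0.117, 0.0, 0.0], [-0.117, 0.0, 0.0]]
```

Emit:
apply_moves(travel=[[0, 0, 0], [-2.5, 0, 0.2], [-3.5, 0, 0.1], [-3.5, 0, 0.1], [0.1, -0.75, -1.2], [0.1, -0.6, -1.3], [0.1, -0.45, -1.35], [0.1, -0.3, -1.4]], turn=[[0, 0, 0], [0, 0.023, 0], [0, 0.023, 0], [0, 0.023, 0], [-0.117, 0, 0], [-0.117, 0, 0], [-0.117, 0, 0], [-0.117, 0, 0]], grip=[0.18, 0.18, 0.18, 0.18, 0.3, 0.4, 0.47, 0.47])

```text
t: 17.62
eef_pos: [0.6196, 0.1943, 0.1178]
tool_rot: [0.612, 0.359, 0.609, -0.355]
contact_force: [0.4, -0.6, -0.1]
gripper_width: 0.531
```

Emit:
apply_moves(travel=[[0.18, -0.15, -1.4], [0.18, 0, -1.4], [0.18, 0.2, -1.4], [0.18, 0.35, -1.35], [0.18, 0.5, -1.3], [0.18, 0.65, -1.2], [0.18, 0.8, -1.15], [0, 0, 0]], turn=[[-0.117, 0, 0], [-0.117, 0, 0], [-0.117, 0, 0], [-0.117, 0, 0], [-0.117, 0, 0], [-0.117, 0, 0], [-0.117, 0, 0], [0, 0, 0]], grip=[0.47, 0.47, 0.47, 0.47, 0.47, 0.47, 0.47, 0.47])

```text
t: 18.28
eef_pos: [0.559, 0.2792, 0.1077]
tool_rot: [0.708, 0.069, 0.7, -0.066]
contact_force: [-0.4, 1.2, -0.0]
gripper_width: 0.529
```

```bash
cat > cas.py <<'E'
from h import *
def whites(n,c0,half=16,thr=140):
    im=eyes.read_camera(n);g=im.astype(int).min(2)
    u,v=proj(n,[c0[0],c0[1],.003])[0].astype(int);m=np.zeros(g.shape,np.uint8)
    m[v-half:v+half+1,u-half:u+half+1]=(g[v-half:v+half+1,u-half:u+half+1]>thr)
    m=cv2.morphologyEx(m,cv2.MORPH_CLOSE,np.ones((3,3)));k,l,st,ce=cv2.connectedComponentsWithStats(m)
    if k<2: return None
    j=1+np.argmax(st[1:,4]);print(n,st[j],back(n,ce[j],.005).round(4)[:2]);return l==j
E
python3 - <<'E'
from snap import *
from cas import whites
show()
whites("scene",(.5625,.2774));whites("scene",(.433,.349));whites("top",(.433,.349));whites("top",(.5625,.2774))
plan([((.5625,.2774,.04),down(1.3238))])
import cv2
im=cv2.imread
snap("c11",np.array([.6,.15,.0]),[],zoom=2,w=200,h=200)
E
```

```text
t 18.28 p [0.559  0.2792 0.1077] x [ 0.012  0.004 -1.   ] y [0.189 0.982 0.006] q [-0.11  0.63 -0.63  1.77  0.47  0.88  0.43] f [-0.4  1.2 -0. ] w 0.529 tips 0.019
scene [240 216  15  17 149] [0.5612 0.2785]
scene [238 258  25  22 245] [0.433  0.3525]
top [194 236  16  19 199] [0.4319 0.3486]
top [213 199  14   9  77] [0.5322 0.3027]
2 rows
T [[3.39, 0.11, -0.06], [3.39, 0.11, -0.04]]
W [[0.022, 0.007, -0.002], [0.022, 0.007, -0.002]]
top offset 180 76 zoom 2
scene offset 175 97 zoom 2
```

View pics/c11.png

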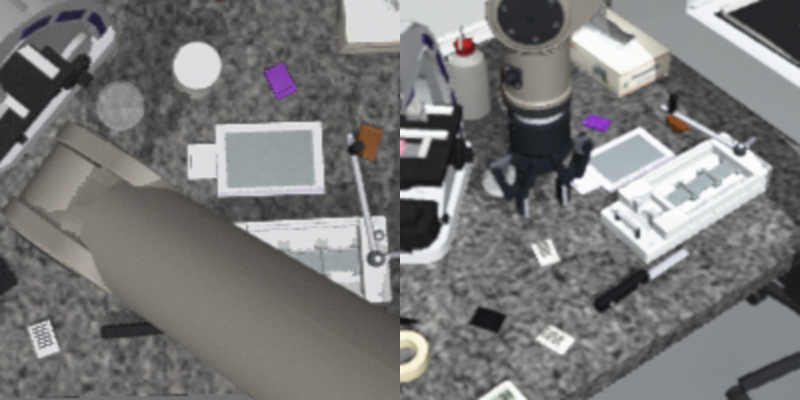

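Emit:
apply_moves(travel=[[2.5, 0.1, -0.1], [2.5, 0.1, 0], [1.5, 0, 0], [0, 0, 0], [0, 0, 0]], turn=[[0.022, 0.007, 0], [0.022, 0.007, 0], [0, 0, 0], [0, 0, 0], [0, 0, 0]], grip=[0.47, 0.47, 0.47, 0.47, 0.47])

```text
t: 19.0
eef_pos: [0.5668, 0.2746, 0.0425]
tool_rot: [0.703, 0.093, 0.699, -0.09]
contact_force: [1.3, 1.1, 1.6]
gripper_width: 0.528
```

```bash
python3 - <<'E'
from pl import *
show();plan([((.5625,.2774,.0205),down(1.3238))],n=2)
E
```

```text
t 19.0 p [0.5668 0.2746 0.0425] x [ 0.005  0.004 -1.   ] y [0.256 0.967 0.005] q [-0.15  0.72 -0.56  1.78  0.52  0.78  0.34] f [1.3 1.1 1.6] w 0.528 tips 0.019
2 rows
T [[1.1, 0.08, -0.25], [1.1, 0.08, -0.24]]
W [[-0.006, 0.002, -0.002], [-0.006, 0.002, -0.002]]
```

Emit:
apply_moves(travel=[[0.8, 0.1, -0.25], [0.8, 0.05, -0.2], [0.5, 0, 0], [0, 0, 0], [0, 0, 0]], turn=[[-0.006, 0.002, 0], [-0.006, 0.002, 0], [0, 0, 0], [0, 0, 0], [0, 0, 0]], grip=[0.47, 0.47, 0.47, 0.47, 0.47])

```text
t: 19.42
eef_pos: [0.5639, 0.2781, 0.0224]
tool_rot: [0.703, 0.089, 0.7, -0.084]
contact_force: [0.3, -0.6, -0.9]
gripper_width: 0.533
```

```bash
python3 - <<'E'
from pl import *
show();plan([((.5625,.2774,.0205),down(1.3238))])
E
```

```text
t 19.42 p [0.5639 0.2781 0.0224] x [ 0.005  0.006 -1.   ] y [0.243 0.97  0.007] q [-0.16  0.75 -0.55  1.79  0.54  0.75  0.33] f [ 0.3 -0.6 -0.9] w 0.533 tips 0.019
1 rows
T [[0.18, -0.1, -0.12]]
W [[0.001, 0.003, -0.007]]
```

Emit:
apply_moves(travel=[[0.2, -0.1, -0.1], [0, 0, 0], [0, 0, 0], [0, 0, 0], [0, 0, 0], [0, 0, 0], [0, 0, 0]], turn=[[0, 0, 0], [0, 0, 0], [0, 0, 0], [0, 0, 0], [0, 0, 0], [0, 0, 0], [0, 0, 0]], grip=[0.47, 0.47, 1, 1, 1, 1, 1], newtons=35)

```text
t: 20.0
eef_pos: [0.5635, 0.278, 0.022]
tool_rot: [0.704, 0.09, 0.7, -0.084]
contact_force: [-0.2, -0.1, 0.4]
gripper_width: 0.311
```

```bash
python3 - <<'E'
from pl import *
from cas import whites
show();PSI=.0348;p,r,s=cur()
np.save("gB.npy",p)
whites("scene",(.5625,.2774))
plan([(p+[0,0,.09],r),(car(-46,0,110),down(PSI))])
E
```

```text
t 20.0 p [0.5635 0.278  0.022 ] x [ 0.007  0.008 -1.   ] y [0.243 0.97  0.009] q [-0.16  0.75 -0.55  1.79  0.54  0.75  0.33] f [-0.2 -0.1  0.4] w 0.311 tips 0.019
scene [242 216  13  14 128] [0.5612 0.2784]
14 rows
T [[-3.0, 0.03, 0.01], [-3.0, 0.03, 0.01], [-3.0, 0.03, 0.01], [0.0, -1.87, 0.05], [0.0, -1.85, 0.27], [0.0, -1.8, 0.48], [0.01, -1.74, 0.69], [0.01, -1.64, 0.89]]
W [[0.0, 0.0, 0.0], [0.0, 0.0, 0.0], [0.0, 0.0, 0.0], [0.117, 0.0, -0.001], [0.117, 0.0, -0.001], [0.117, 0.0, -0.001], [0.117, 0.0, -0.001], [0.117, 0.0, -0.001]]
T [[0.01, -1.53, 1.07], [0.01, -1.39, 1.25], [0.01, -1.24, 1.4], [0.01, -1.06, 1.53], [0.02, -0.88, 1.65], [0.02, -0.68, 1.74]]
W [[0.117, 0.0, -0.001], [0.117, 0.0, -0.001], [0.117, 0.0, -0.001], [0.117, 0.0, -0.001], [0.117, 0.0, -0.001], [0.117, 0.0, -0.001]]
```

Emit:
apply_moves(travel=[[-2.5, 0, 0], [-3.5, 0, 0], [-3, 0, 0], [0, -2.5, 0.1], [0, -2.5, 0.5], [0, -2.4, 0.8], [0, -2.3, 1.1], [0, -2.2, 1.4]], turn=[[0, 0, 0], [0, 0, 0], [0, 0, 0], [0.117, 0, 0], [0.117, 0, 0], [0.117, 0, 0], [0.117, 0, 0], [0.117, 0, 0]], grip=[1, 1, 1, 1, 1, 1, 1, 1])

```text
t: 20.72
eef_pos: [0.5402, 0.1562, 0.1153]
tool_rot: [0.646, 0.295, 0.645, -0.283]
contact_force: [0.3, -0.5, 0.3]
gripper_width: 0.306
```

```bash
python3 - <<'E'
from pl import *
show();plan([(car(0.8,-.3,100),down(.0348))])
E
```

```text
t 20.72 p [0.5402 0.1562 0.1153] x [ 0.008  0.015 -1.   ] y [0.746 0.666 0.016] q [ 0.    0.5  -0.5   1.92  0.32  0.78  0.06] f [ 0.3 -0.5  0.3] w 0.306 tips 0.019
6 rows
T [[0.22, -1.65, 1.34], [0.23, -1.48, 1.52], [0.23, -1.3, 1.68], [0.24, -1.09, 1.82], [0.24, -0.87, 1.93], [0.25, -0.65, 2.02]]
W [[0.116, -0.002, -0.002], [0.116, -0.002, -0.002], [0.116, -0.002, -0.002], [0.116, -0.002, -0.002], [0.116, -0.002, -0.002], [0.116, -0.002, -0.002]]
```

Emit:
apply_moves(travel=[[0.2, -1.65, 1.3], [0.2, -1.5, 1.5], [0.2, -1.3, 1.7], [0.2, -1.1, 1.8], [0.2, -0.9, 1.9], [0.2, -0.65, 2.0], [0, 0, 0], [0, 0, 0]], turn=[[0.116, 0, 0], [0.116, 0, 0], [0.116, 0, 0], [0.116, 0, 0], [0.116, 0, 0], [0.116, 0, 0], [0, 0, 0], [0, 0, 0]], grip=[1, 1, 1, 1, 1, 1, 1, 1])

```text
t: 21.38
eef_pos: [0.5142, 0.0186, 0.1018]
tool_rot: [0.495, 0.51, 0.496, -0.499]
contact_force: [-0.9, 0.4, -0.1]
gripper_width: 0.304
```

```bash
python3 - <<'E'
from pl import *
show();plan([(car(0.8,-.3,68),down(.0348))],n=2)
E
```

```text
t 21.38 p [0.5142 0.0186 0.1018] x [ 0.009  0.012 -1.   ] y [ 1.    -0.017  0.009] q [ 0.1   0.43 -0.31  2.05  0.19  0.67 -0.34] f [-0.9  0.4 -0.1] w 0.304 tips 0.019
2 rows
T [[1.7, 0.27, -0.59], [1.69, 0.3, -0.59]]
W [[-0.026, -0.006, -0.005], [-0.026, -0.006, -0.005]]
```

Emit:
apply_moves(travel=[[0.9, 0.27, -0.55], [0.9, 0.3, -0.55], [0.6, 0, 0], [0, 0, 0], [0, 0, 0]], turn=[[-0.026, -0.006, -0.005], [-0.026, -0.006, -0.005], [0, 0, 0], [0, 0, 0], [0, 0, 0]], grip=[1, 1, 1, 1, 1])

```text
t: 21.8
eef_pos: [0.5215, 0.0353, 0.0752]
tool_rot: [0.512, 0.487, 0.513, -0.487]
contact_force: [0.2, 1.5, -0.2]
gripper_width: 0.31
```

```bash
python3 - <<'E'
from pl import *
from h import proj
import cv2
show();plan([(car(0.8,-.4,56),down(.0348))],n=2)
im=cv2.imread("pics/c11_scene.png",0).astype(np.float32)
for z in (32,):
  for y in(12,6,0,-6,-12):
    xs=np.arange(-72,73,3);q=np.array([proj("scene",car(x,y,z))[0] for x in xs]).astype(np.float32)
    v=cv2.remap(im,q[:,:1],q[:,1:],cv2.INTER_LINEAR).ravel();print(y,' '.join(f"{x}:{int(a)}" for x,a in zip(xs,v)))
E
```

```text
t 21.8 p [0.5215 0.0353 0.0752] x [-0.001  0.001 -1.   ] y [ 0.999  0.05  -0.001] q [ 0.06  0.49 -0.3   2.04  0.23  0.65 -0.35] f [ 0.2  1.5 -0.2] w 0.31 tips 0.019
2 rows
T [[0.96, -0.08, 0.23], [0.96, -0.08, 0.23]]
W [[0.008, 0.0, 0.0], [0.008, 0.0, 0.0]]
12 -72:165 -69:203 -66:238 -63:244 -60:236 -57:232 -54:233 -51:224 -48:220 -45:215 -42:217 -39:212 -36:203 -33:175 -30:159 -27:151 -24:142 -21:138 -18:175 -15:210 -12:221 -9:219 -6:216 -3:214 0:216 3:210 6:193 9:176 12:160 15:153 18:155 21:152 24:159 27:181 30:202 33:217 36:224 39:219 42:218 45:213 48:216 51:213 54:196 57:154 60:157 63:164 66:168 69:160 72:158
6 -72:163 -69:195 -66:235 -63:238 -60:219 -57:197 -54:179 -51:177 -48:176 -45:176 -42:176 -39:178 -36:179 -33:177 -30:174 -27:164 -24:148 -21:151 -18:169 -15:176 -12:178 -9:181 -6:177 -3:175 0:175 3:176 6:177 9:178 12:177 15:175 18:171 21:154 24:147 27:162 30:175 33:179 36:178 39:183 42:180 45:178 48:178 51:178 54:178 57:177 60:179 63:176 66:169 69:161 72:157
0 -72:162 -69:195 -66:233 -63:239 -60:217 -57:191 -54:180 -51:177 -48:176 -45:176 -42:177 -39:178 -36:178 -33:177 -30
[... 271 characters left out ...]
 -63:242 -60:220 -57:187 -54:179 -51:179 -48:179 -45:178 -42:176 -39:177 -36:178 -33:178 -30:176 -27:163 -24:140 -21:145 -18:167 -15:176 -12:179 -9:181 -6:180 -3:179 0:178 3:178 6:177 9:179 12:181 15:179 18:172 21:151 24:142 27:160 30:175 33:180 36:181 39:179 42:180 45:179 48:177 51:177 54:179 57:179 60:177 63:176 66:169 69:162 72:158
-12 -72:192 -69:200 -66:232 -63:239 -60:217 -57:194 -54:187 -51:190 -48:182 -45:181 -42:180 -39:183 -36:177 -33:171 -30:162 -27:148 -24:146 -21:157 -18:170 -15:179 -12:183 -9:182 -6:185 -3:179 0:176 3:178 6:185 9:191 12:183 15:169 18:158 21:144 24:158 27:168 30:178 33:185 36:194 39:187 42:181 45:176 48:183 51:188 54:188 57:192 60:179 63:170 66:172 69:169 72:163
```

Emit:
apply_moves(travel=[[0.7, -0.1, 0.2], [0.7, -0.1, 0.2], [0.2, 0, 0], [0, 0, 0], [0, 0, 0]], turn=[[0.008, 0, 0], [0.008, 0, 0], [0, 0, 0], [0, 0, 0], [0, 0, 0]], grip=[1, 1, 1, 1, 1])

```text
t: 22.22
eef_pos: [0.519, 0.0319, 0.0568]
tool_rot: [0.508, 0.491, 0.509, -0.492]
contact_force: [0.3, 0.4, 0.1]
gripper_width: 0.304
```

```bash
python3 - <<'E'
from pl import *
show();plan([(car(0.8,-.4,55),down(.0348))])
E
```

```text
t 22.22 p [0.519  0.0319 0.0568] x [-0.002  0.001 -1.   ] y [ 0.999  0.035 -0.002] q [ 0.05  0.52 -0.29  2.05  0.25  0.61 -0.37] f [0.3 0.4 0.1] w 0.304 tips 0.019
1 rows
T [[0.18, 0.1, 0.12]]
W [[0.0, -0.001, 0.002]]
```

Emit:
apply_moves(travel=[[0.15, 0.1, 0.1], [0, 0, 0], [0, 0, 0], [0, 0, 0], [-2, 0, 0], [-3, 0, 0], [-3, 0, 0], [0, 0, 0]], turn=[[0, 0, 0], [0, 0, 0], [0, 0, 0], [0, 0, 0], [0, 0, 0], [0, 0, 0], [0, 0, 0], [0, 0, 0]], grip=[1, 1, 0.55, 0.55, 0.55, 0.55, 0.55, 0.55])

```text
t: 22.88
eef_pos: [0.5196, 0.0303, 0.1375]
tool_rot: [0.507, 0.49, 0.51, -0.492]
contact_force: [1.4, 0.1, 0.0]
gripper_width: 0.448
```

```bash
python3 - <<'E'
from pl import *
from cas import *
show()
ms={n:whites(n,(.433,.349),thr=t) for n,t in(("top",140),("scene",150))}
ms={"top":ms["top"]}
print(fit(ms,CAS,[.433,.349,.33]))
plan([((.45,.25,.13),down(.95)),((.4325,.349,.1),down(.35+np.pi/2))])
E
```

```text
t 22.88 p [0.5196 0.0303 0.1375] x [-0.005  0.001 -1.   ] y [ 0.999  0.034 -0.005] q [ 0.1   0.39 -0.33  2.    0.18  0.78 -0.31] f [1.4 0.1 0. ] w 0.448 tips 0.019
top [194 236  16  19 199] [0.4319 0.3486]
scene [241 260  22  15 186] [0.4322 0.3498]
(array([0.4321, 0.3486, 0.3446]), np.float64(0.073))
17 rows
T [[0.06, -0.75, -2.78], [0.05, -0.42, -2.85], [0.05, -0.1, -2.88], [0.05, 0.23, -2.87], [0.05, 0.56, -2.82], [0.05, 0.88, -2.74], [0.05, 1.19, -2.62], [0.05, 1.48, -2.47]]
W [[-0.115, -0.001, 0.001], [-0.115, -0.001, 0.001], [-0.115, -0.001, 0.001], [-0.115, -0.001, 0.001], [-0.115, -0.001, 0.001], [-0.115, -0.001, 0.001], [-0.115, -0.001, 0.001], [-0.115, -0.001, 0.001]]
T [[0.33, 0.78, -0.8], [0.33, 0.86, -0.71], [0.33, 0.93, -0.61], [0.33, 0.99, -0.51], [0.33, 1.04, -0.4], [0.33, 1.08, -0.28], [0.33, 1.1, -0.17], [0.33, 1.12, -0.05]]
W [[-0.108, 0.0, 0.0], [-0.108, 0.0, 0.0], [-0.108, 0.0, 0.0], [-0.108, 0.0, 0.0], [-0.108, 0.0, 0.0], [-0.108, 0.0, 0.0], [-0.108, 0.0, 0.0], [-0.108, 0.0, 0.0]]
T [[0.33, 1.11, 0.07]]
W [[-0.108, 0.0, 0.0]]
```

Emit:
apply_moves(travel=[[0, -0.75, -2.8], [0, -0.4, -2.85], [0, -0.1, -2.9], [0, 0.25, -2.9], [0, 0.55, -2.8], [0, 0.9, -2.75], [0, 1.2, -2.6], [0, 1.5, -2.5]], turn=[[-0.115, 0, 0], [-0.115, 0, 0], [-0.115, 0, 0], [-0.115, 0, 0], [-0.115, 0, 0], [-0.115, 0, 0], [-0.115, 0, 0], [-0.115, 0, 0]], grip=[0.47, 0.47, 0.47, 0.47, 0.47, 0.47, 0.47, 0.47])

```text
t: 23.65
eef_pos: [0.4436, 0.2479, 0.1258]
tool_rot: [0.67, 0.202, 0.682, -0.211]
contact_force: [-0.1, 0.3, 0.3]
gripper_width: 0.53
```

Emit:
apply_moves(travel=[[0.33, 0.8, -0.8], [0.33, 0.85, -0.7], [0.33, 0.95, -0.6], [0.33, 1.0, -0.5], [0.33, 1.05, -0.4], [0.33, 1.1, -0.3], [0.33, 1.1, -0.15], [0.33, 1.1, 0]], turn=[[-0.112, 0, 0], [-0.112, 0, 0], [-0.112, 0, 0], [-0.112, 0, 0], [-0.112, 0, 0], [-0.112, 0, 0], [-0.112, 0, 0], [-0.112, 0, 0]], grip=[0.47, 0.47, 0.47, 0.47, 0.47, 0.47, 0.47, 0.47])

```text
t: 24.32
eef_pos: [0.4123, 0.3421, 0.0893]
tool_rot: [0.683, -0.128, 0.708, 0.125]
contact_force: [-0.6, 0.3, -0.3]
gripper_width: 0.537
```

```bash
python3 - <<'E'
from pl import *
show()
plan([((.4321,.3488,.045),down(.345+np.pi/2))],n=3)
E
```

```text
t 24.32 p [0.4123 0.3421 0.0893] x [-0.033 -0.01  -0.999] y [-0.353  0.936  0.002] q [-0.19  0.61 -0.79  1.95  0.55  0.84  0.65] f [-0.6  0.3 -0.3] w 0.537 tips 0.019
3 rows
T [[1.45, -0.03, 0.75], [1.46, -0.02, 0.73], [1.47, -0.02, 0.71]]
W [[0.005, -0.011, -0.001], [0.005, -0.011, -0.001], [0.005, -0.011, -0.001]]
```

Emit:
apply_moves(travel=[[1.3, 0, 0.75], [1.3, 0, 0.7], [1.3, 0, 0.6], [0, 0, 0], [0, 0, 0]], turn=[[0.005, -0.011, 0], [0.005, -0.011, 0], [0.005, -0.011, 0], [0, 0, 0], [0, 0, 0]], grip=[0.47, 0.47, 0.47, 0.47, 0.47])

```text
t: 24.73
eef_pos: [0.4254, 0.3508, 0.0419]
tool_rot: [0.692, -0.125, 0.7, 0.127]
contact_force: [0.4, 0.4, 0.2]
gripper_width: 0.529
```

```bash
python3 - <<'E'
from pl import *
show()
plan([((.4321,.3488,.022),down(.345+np.pi/2))],n=2)
E
```

```text
t 24.73 p [0.4254 0.3508 0.0419] x [-0.012  0.001 -1.   ] y [-0.35   0.937  0.005] q [-0.25  0.68 -0.72  1.95  0.64  0.75  0.58] f [0.4 0.4 0.2] w 0.529 tips 0.019
2 rows
T [[0.99, -0.21, 0.29], [0.99, -0.21, 0.29]]
W [[0.006, -0.005, -0.003], [0.006, -0.005, -0.003]]
```

Emit:
apply_moves(travel=[[0.8, -0.2, 0.3], [0.8, -0.2, 0.25], [0.3, 0, 0], [0, 0, 0], [0, 0, 0]], turn=[[0.006, -0.005, 0], [0.006, -0.005, 0], [0, 0, 0], [0, 0, 0], [0, 0, 0]], grip=[0.47, 0.47, 0.47, 0.47, 0.47])

```text
t: 25.15
eef_pos: [0.4316, 0.3477, 0.021]
tool_rot: [0.696, -0.12, 0.698, 0.123]
contact_force: [0.2, 0.6, 0.5]
gripper_width: 0.523
```

```bash
python3 - <<'E'
from pl import *
show()
plan([((.4321,.3488,.022),down(.345+np.pi/2))])
E
```

```text
t 25.15 p [0.4316 0.3477 0.021 ] x [-0.003  0.004 -1.   ] y [-0.337  0.941  0.005] q [-0.26  0.71 -0.69  1.96  0.67  0.71  0.55] f [0.2 0.6 0.5] w 0.523 tips 0.019
1 rows
T [[-0.1, 0.08, 0.08]]
W [[-0.001, -0.002, -0.005]]
```

Centred within a millimetre; close.

Emit:
apply_moves(travel=[[0, 0.08, 0.08], [0, 0, 0], [0, 0, 0], [0, 0, 0], [0, 0, 0], [0, 0, 0], [0, 0, 0]], turn=[[0, 0, 0], [0, 0, 0], [0, 0, 0], [0, 0, 0], [0, 0, 0], [0, 0, 0], [0, 0, 0]], grip=[0.47, 0.47, 1, 1, 1, 1, 1], newtons=35)

```text
t: 25.73
eef_pos: [0.4328, 0.3497, 0.0229]
tool_rot: [0.697, -0.119, 0.697, 0.123]
contact_force: [-0.9, -0.1, 0.1]
gripper_width: 0.301
```

```bash
python3 - <<'E'
from pl import *
show();p,r,s=cur()
print("off z", (r.inv().apply(p-np.array([.4321,.3488,0]))*1000).round(1))
plan([(p+[0,0,.10],r),((.46,.25,.12),down(.95)),(car(-46,-.4,100),down(.0348))])
E
```

```text
t 25.73 p [0.4328 0.3497 0.0229] x [-0.001  0.006 -1.   ] y [-0.338  0.941  0.006] q [-0.26  0.71 -0.69  1.96  0.67  0.72  0.55] f [-0.9 -0.1  0.1] w 0.301 tips 0.019
off z [-22.9   0.7   1. ]
20 rows
T [[-3.33, 0.02, 0.0], [-3.33, 0.02, 0.0], [-3.33, 0.02, 0.0], [0.03, -1.15, -0.09], [0.03, -1.15, 0.03], [0.03, -1.14, 0.16], [0.03, -1.11, 0.28], [0.03, -1.08, 0.39]]
W [[0.0, 0.0, 0.0], [0.0, 0.0, 0.0], [0.0, 0.0, 0.0], [0.107, 0.0, -0.001], [0.107, 0.0, -0.001], [0.107, 0.0, -0.001], [0.107, 0.0, -0.001], [0.107, 0.0, -0.001]]
T [[0.03, -1.03, 0.51], [0.03, -0.97, 0.62], [0.03, -0.9, 0.72], [0.03, -0.82, 0.81], [0.25, -1.33, 1.85], [0.25, -1.11, 1.99], [0.25, -0.88, 2.1], [0.25, -0.63, 2.19]]
W [[0.107, 0.0, -0.001], [0.107, 0.0, -0.001], [0.107, 0.0, -0.001], [0.107, 0.0, -0.001], [0.114, 0.0, 0.0], [0.114, 0.0, 0.0], [0.114, 0.0, 0.0], [0.114, 0.0, 0.0]]
T [[0.25, -0.38, 2.25], [0.25, -0.12, 2.27], [0.25, 0.14, 2.27], [0.25, 0.4, 2.24]]
W [[0.114, 0.0, 0.0], [0.114, 0.0, 0.0], [0.114, 0.0, 0.0], [0.114, 0.0, 0.0]]
```

Emit:
apply_moves(travel=[[-2.5, 0, 0], [-3.5, 0, 0], [-3.5, 0, 0], [0, -1.15, -0.1], [0, -1.15, 0], [0, -1.15, 0.15], [0, -1.1, 0.3], [0, -1.1, 0.4]], turn=[[0, 0, 0], [0, 0, 0], [0, 0, 0], [0.107, 0, 0], [0.107, 0, 0], [0.107, 0, 0], [0.107, 0, 0], [0.107, 0, 0]], grip=[1, 1, 1, 1, 1, 1, 1, 1])

```text
t: 26.4
eef_pos: [0.4463, 0.2949, 0.1223]
tool_rot: [0.702, 0.076, 0.705, -0.069]
contact_force: [-0.3, -0.0, -0.4]
gripper_width: 0.306
```

Emit:
apply_moves(travel=[[0, -1.05, 0.5], [0, -0.95, 0.6], [0, -0.9, 0.7], [0, -0.8, 0.8], [0.2, -1.3, 1.85], [0.2, -1.1, 2.0], [0.2, -0.9, 2.1], [0.2, -0.6, 2.2]], turn=[[0.107, 0, 0], [0.107, 0, 0], [0.107, 0, 0], [0.107, 0, 0], [0.114, 0, 0], [0.114, 0, 0], [0.114, 0, 0], [0.114, 0, 0]], grip=[1, 1, 1, 1, 1, 1, 1, 1])

```text
t: 27.07
eef_pos: [0.4831, 0.1613, 0.1142]
tool_rot: [0.595, 0.382, 0.6, -0.374]
contact_force: [-0.3, 0.3, -0.3]
gripper_width: 0.302
```

```bash
python3 - <<'E'
from pl import *
show()
plan([(car(-45,-.4,95),down(.0348))])
E
```

```text
t 27.07 p [0.4831 0.1613 0.1142] x [-0.     0.012 -1.   ] y [0.903 0.429 0.005] q [-0.06  0.43 -0.46  2.04  0.26  0.72 -0.24] f [-0.3  0.3 -0.3] w 0.302 tips 0.019
4 rows
T [[0.45, -0.11, 2.3], [0.46, 0.12, 2.3], [0.47, 0.35, 2.27], [0.47, 0.58, 2.22]]
W [[0.102, -0.003, -0.001], [0.102, -0.003, -0.001], [0.102, -0.003, -0.001], [0.102, -0.003, -0.001]]
```

Emit:
apply_moves(travel=[[0.4, -0.1, 2.3], [0.4, 0.1, 2.3], [0.4, 0.35, 2.2], [0.4, 0.6, 2.0], [0, 0, 0], [0, 0, 0]], turn=[[0.102, 0, 0], [0.102, 0, 0], [0.102, 0, 0], [0.102, 0, 0], [0, 0, 0], [0, 0, 0]], grip=[1, 1, 1, 1, 1, 1])

```text
t: 27.57
eef_pos: [0.5191, 0.0693, 0.0964]
tool_rot: [0.498, 0.502, 0.503, -0.497]
contact_force: [-0.3, 0.8, 0.6]
gripper_width: 0.307
```

```bash
python3 - <<'E'
from pl import *
show()
plan([(car(-45,-.4,70),down(.0348))],n=2)
E
```

```text
t 27.57 p [0.5191 0.0693 0.0964] x [ 0.     0.009 -1.   ] y [1.    0.002 0.   ] q [ 0.01  0.46 -0.32  2.03  0.21  0.69 -0.43] f [-0.3  0.8  0.6] w 0.307 tips 0.019
2 rows
T [[1.32, -0.03, -0.35], [1.32, -0.02, -0.35]]
W [[-0.016, -0.005, 0.0], [-0.016, -0.005, 0.0]]
```

Emit:
apply_moves(travel=[[1.1, 0, -0.35], [1.1, 0, -0.3], [0.3, 0, 0], [0, 0, 0], [0, 0, 0]], turn=[[-0.016, -0.005, 0], [-0.016, -0.005, 0], [0, 0, 0], [0, 0, 0], [0, 0, 0]], grip=[1, 1, 1, 1, 1])

```text
t: 27.98
eef_pos: [0.5174, 0.0807, 0.0684]
tool_rot: [0.511, 0.488, 0.512, -0.488]
contact_force: [0.5, 0.4, -0.4]
gripper_width: 0.303
```

```bash
python3 - <<'E'
from pl import *
show()
plan([(car(-45,-.4,56),down(.0348))],n=2)
E
```

```text
t 27.98 p [0.5174 0.0807 0.0684] x [-0.001  0.    -1.   ] y [ 0.999  0.047 -0.001] q [-0.03  0.5  -0.31  2.04  0.25  0.64 -0.45] f [ 0.5  0.4 -0.4] w 0.303 tips 0.019
2 rows
T [[0.62, 0.04, 0.21], [0.62, 0.04, 0.21]]
W [[0.006, 0.0, 0.0], [0.006, 0.0, 0.0]]
```

Emit:
apply_moves(travel=[[0.2, 0.05, 0.25], [0.5, 0.05, 0.2], [0.4, 0, 0], [0, 0, 0], [0, 0, 0]], turn=[[0.006, 0, 0], [0.006, 0, 0], [0, 0, 0], [0, 0, 0], [0, 0, 0]], grip=[1, 1, 1, 1, 1])

```text
t: 28.4
eef_pos: [0.5186, 0.077, 0.0565]
tool_rot: [0.509, 0.491, 0.509, -0.491]
contact_force: [0.2, 0.1, 0.5]
gripper_width: 0.307
```

```bash
python3 - <<'E'
from pl import *
show()
plan([(car(-45,-.4,55.5),down(.0348))])
E
```

```text
t 28.4 p [0.5186 0.077  0.0565] x [-0.     0.001 -1.   ] y [ 0.999  0.036 -0.   ] q [-0.03  0.52 -0.3   2.04  0.26  0.61 -0.46] f [0.2 0.1 0.5] w 0.307 tips 0.019
1 rows
T [[0.1, -0.02, 0.05]]
W [[0.002, -0.001, 0.0]]
```

Emit:
apply_moves(travel=[[0.1, 0, 0.05], [0, 0, 0], [0, 0, 0], [0, 0, 0], [-2, 0, 0], [-3, 0, 0], [-3.5, 0, 0], [0, 0, 0]], turn=[[0, 0, 0], [0, 0, 0], [0, 0, 0], [0, 0, 0], [0, 0, 0], [0, 0, 0], [0, 0, 0], [0, 0, 0]], grip=[1, 1, 0.55, 0.55, 0.55, 0.55, 0.55, 0.55])

```text
t: 29.07
eef_pos: [0.5176, 0.0761, 0.1423]
tool_rot: [0.508, 0.49, 0.51, -0.492]
contact_force: [0.6, -0.0, -1.0]
gripper_width: 0.451
```

```bash
cat > kp.py <<'E'
from pl import *
PV=car(82,0,0);PV[2]=0
def kn(a,z,r=132):
    h=CARP[2]+np.pi-a
    return PV+[r/1000*np.cos(h),r/1000*np.sin(h),z],down(h-1.5*np.pi+np.pi if False else h-np.pi/2)
E
python3 - <<'E'
from kp import *
show()
k=np.array([.6536,-.0255]);print(PV,np.hypot(*(k-PV[:2])),"angle",CARP[2]+np.pi-np.arctan2(*(k-PV[:2])[::-1]))
a=kn(1.42,.13);print(a[0])
plan([((.58,.03,.16),down(-.7)),a])
E
```

```text
t 29.07 p [0.5176 0.0761 0.1423] x [-0.005  0.    -1.   ] y [ 0.999  0.036 -0.005] q [ 0.02  0.39 -0.35  1.99  0.18  0.79 -0.39] f [ 0.6 -0.  -1. ] w 0.451 tips 0.019
[ 0.52325272 -0.05045036  0.        ] 0.13271372655548838 angle 1.4164658166041586
[ 0.6529859  -0.02609253  0.13      ]
13 rows
T [[-0.26, 0.87, 0.69], [-0.26, 0.93, 0.6], [-0.26, 0.99, 0.49], [-0.26, 1.04, 0.39], [-0.26, 1.07, 0.28], [-0.26, 1.1, 0.16], [-0.25, 1.11, 0.05], [0.5, 1.53, -0.07]]
W [[0.105, 0.0, 0.001], [0.105, 0.0, 0.001], [0.105, 0.0, 0.001], [0.105, 0.0, 0.001], [0.105, 0.0, 0.001], [0.105, 0.0, 0.001], [0.105, 0.0, 0.001], [0.114, 0.0, 0.0]]
T [[0.5, 1.51, -0.24], [0.5, 1.48, -0.41], [0.5, 1.42, -0.58], [0.5, 1.35, -0.74], [0.5, 1.25, -0.89]]
W [[0.114, 0.0, 0.0], [0.114, 0.0, 0.0], [0.114, 0.0, 0.0], [0.114, 0.0, 0.0], [0.114, 0.0, 0.0]]
```

Emit:
apply_moves(travel=[[-0.25, 0.85, 0.7], [-0.25, 0.95, 0.6], [-0.25, 1.0, 0.5], [-0.25, 1.05, 0.4], [-0.25, 1.05, 0.3], [-0.25, 1.1, 0.15], [-0.25, 1.1, 0.05], [0.5, 1.55, -0.05]], turn=[[0.105, 0, 0], [0.105, 0, 0], [0.105, 0, 0], [0.105, 0, 0], [0.105, 0, 0], [0.105, 0, 0], [0.105, 0, 0], [0.114, 0, 0]], grip=[0.6, 0.6, 0.6, 0.6, 0.6, 0.6, 0.6, 0.6])

```text
t: 29.73
eef_pos: [0.5948, 0.02, 0.1607]
tool_rot: [0.251, 0.663, 0.252, -0.659]
contact_force: [0.7, -0.1, 0.3]
gripper_width: 0.397
```

Emit:
apply_moves(travel=[[0.5, 1.5, -0.25], [0.5, 1.5, -0.4], [0.5, 1.4, -0.6], [0.5, 1.35, -0.75], [0.5, 1.25, -0.9], [0, 0, 0]], turn=[[0.114, 0, 0], [0.114, 0, 0], [0.114, 0, 0], [0.114, 0, 0], [0.114, 0, 0], [0, 0, 0]], grip=[0.6, 0.6, 0.6, 0.6, 0.6, 0.6])

```text
t: 30.23
eef_pos: [0.6589, -0.0332, 0.135]
tool_rot: [0.043, 0.709, 0.043, -0.703]
contact_force: [-0.5, 0.0, 0.3]
gripper_width: 0.398
```

```bash
python3 - <<'E'
from kp import *
from h import proj,eyes,cmask,back,fit,CAS
show();plan([kn(1.42,.13)])
def tocar(P):
    d=P[:2]-CARP[:2];c,s=np.cos(CARP[2]),np.sin(CARP[2]);return (np.array([c*d[0]+s*d[1],-s*d[0]+c*d[1]])*1000).round(1)
for n in("scene","top"):
    eyes.read_camera(n)
    for k in eyes.masks_of("cassette_1",n):
        P=back(n,cmask(k["region"]),.037);print(n,round(k["score"],2),k["region"].sum(),P[:2].round(3),tocar(P))
    for k in eyes.masks_of("keeper_knob",n): print("knob",n,round(k["score"],2),np.array(k["rect"]).round())
E
```

```text
t 30.23 p [ 0.6589 -0.0332  0.135 ] x [ 0.009  0.001 -1.   ] y [ 0.121 -0.993  0.   ] q [-0.07  0.57  0.04  1.7  -0.03  0.87 -1.47] f [-0.5  0.   0.3] w 0.398 tips 0.019
1 rows
T [[0.5, -0.78, 0.51]]
W [[-0.064, -0.009, -0.001]]
scene 0.55 145 [0.488 0.415] [-384.2  -18.8]
scene 0.53 70 [ 0.641 -0.024] [ 59.5 118.7]
scene 0.49 99 [0.518 0.079] [-47.6  -0.7]
scene 0.39 75 [0.717 0.075] [-36.3 197.8]
knob scene 0.69 [303. 143. 350. 178.]
top 0.64 186 [0.52  0.077] [-45.2   0.7]
top 0.63 173 [0.741 0.053] [-13.9 221.7]
top 0.58 181 [0.511 0.396] [-365.1    3.8]
top 0.5 197 [0.521 0.031] [0.1 0.6]
top 0.28 4246 [0.523 0.049] [-17.5   2.9]
knob top 0.57 [357. 152. 384. 211.]
knob top 0.41 [228. 114. 254. 140.]
```

Emit:
apply_moves(travel=[[0.5, -0.8, 0.5], [0, 0, 0], [0, 0, 0]], turn=[[-0.064, -0.009, 0], [0, 0, 0], [0, 0, 0]], grip=[0.6, 0.6, 0.6])

```text
t: 30.78
eef_pos: [0.6506, -0.021, 0.1327]
tool_rot: [0.07, 0.704, 0.072, -0.703]
contact_force: [0.5, -0.7, -0.3]
gripper_width: 0.399
```

```bash
python3 - <<'E'
from kp import *
show();plan([kn(1.42,.081)],n=3)
E
```

```text
t 30.78 p [ 0.6506 -0.021   0.1327] x [ 0.001  0.003 -1.   ] y [ 0.199 -0.98  -0.003] q [-0.07  0.56  0.01  1.72 -0.01  0.86 -1.42] f [ 0.5 -0.7 -0.3] w 0.399 tips 0.019
3 rows
T [[1.72, 0.18, -0.04], [1.72, 0.18, -0.04], [1.72, 0.18, -0.04]]
W [[0.005, -0.001, 0.001], [0.005, -0.001, 0.001], [0.005, -0.001, 0.001]]
```

Emit:
apply_moves(travel=[[0.5, 0.5, 0], [1.5, 0.05, 0], [1.8, 0, 0], [1.2, 0, 0], [0, 0, 0]], turn=[[0.01, 0, 0], [0, 0, 0], [0, 0, 0], [0, 0, 0], [0, 0, 0]], grip=[0.6, 0.6, 0.6, 0.6, 0.6])

```text
t: 31.2
eef_pos: [0.6541, -0.0283, 0.083]
tool_rot: [0.064, 0.707, 0.066, -0.701]
contact_force: [-0.1, 0.5, -0.9]
gripper_width: 0.402
```

```bash
python3 - <<'E'
from kp import *
show();print(kn(1.42,.081)[0]);plan([kn(a,.081) for a in (1.31,1.2,1.09,.98,.87,.76,.65,.54)],start=kn(1.42,.081))
E
```

```text
t 31.2 p [ 0.6541 -0.0283  0.083 ] x [ 0.008  0.003 -1.   ] y [ 0.183 -0.983 -0.001] q [-0.06  0.62  0.02  1.74 -0.02  0.77 -1.42] f [-0.1  0.5 -0.9] w 0.402 tips 0.019
[ 0.6529859  -0.02609253  0.081     ]
8 rows
T [[0.0, -1.45, 0.08], [0.0, -1.45, 0.08], [0.0, -1.45, 0.08], [0.0, -1.45, 0.08], [0.0, -1.45, 0.08], [0.0, -1.45, 0.08], [0.0, -1.45, 0.08], [0.0, -1.45, 0.08]]
W [[-0.11, 0.0, 0.0], [-0.11, 0.0, 0.0], [-0.11, 0.0, 0.0], [-0.11, 0.0, 0.0], [-0.11, 0.0, 0.0], [-0.11, 0.0, 0.0], [-0.11, 0.0, 0.0], [-0.11, 0.0, 0.0]]
```

Emit:
apply_moves(travel=[[0.1, -0.1, 0], [0, 0, 0], [0, -1.45, 0.1], [0, -1.45, 0.1], [0, -1.45, 0.1], [0, -1.45, 0.1], [0, -1.45, 0.1], [0, 0, 0]], turn=[[0, 0, 0], [0, 0, 0], [-0.11, 0, 0], [-0.11, 0, 0], [-0.11, 0, 0], [-0.11, 0, 0], [-0.11, 0, 0], [0, 0, 0]], grip=[0.76, 0.76, 0.76, 0.76, 0.76, 0.76, 0.76, 0.76])

```text
t: 31.87
eef_pos: [0.624, 0.0351, 0.0862]
tool_rot: [0.262, 0.663, 0.257, -0.653]
contact_force: [0.6, 0.5, -0.6]
gripper_width: 0.24
```

```bash
cat > kk.py <<'E'
from kp import *
show();p,r,s=cur();d=p-PV;a=CARP[2]+np.pi-np.arctan2(d[1],d[0]);y=r.as_matrix()[:,1]
print("ang",a,"rad",np.hypot(*d[:2]),"tool ang",CARP[2]+np.pi-np.arctan2(y[1],y[0])-np.pi/2)
plan([kn(max(a-.11*i,-.07),.081) for i in range(1,8)])
E
python3 kk.py
```

```text
t 31.87 p [0.624  0.0351 0.0862] x [ 0.016 -0.    -1.   ] y [ 0.683 -0.731  0.011] q [-0.06  0.58 -0.13  1.81  0.11  0.74 -1.07] f [ 0.6  0.5 -0.6] w 0.24 tips 0.019
ang 0.9015034079029023 rad 0.13214023331565947 tool ang 0.8539780338796792
7 rows
T [[0.51, -1.46, 0.03], [0.0, -1.45, 0.08], [0.0, -1.45, 0.08], [0.0, -1.45, 0.08], [0.0, -1.45, 0.08], [0.0, -1.45, 0.08], [0.0, -1.45, 0.08]]
W [[-0.062, -0.011, -0.011], [-0.11, 0.0, 0.0], [-0.11, 0.0, 0.0], [-0.11, 0.0, 0.0], [-0.11, 0.0, 0.0], [-0.11, 0.0, 0.0], [-0.11, 0.0, 0.0]]
```

Emit:
apply_moves(travel=[[0.3, -1.45, 0.05], [0.1, -1.45, 0.1], [0, -1.45, 0.1], [0, -1.45, 0.1], [0, -1.45, 0.1], [0, 0, 0]], turn=[[-0.07, -0.011, -0.01], [-0.11, 0, 0], [-0.11, 0, 0], [-0.11, 0, 0], [-0.11, 0, 0], [0, 0, 0]], grip=[0.76, 0.76, 0.76, 0.76, 0.76, 0.76])

```text
t: 32.37
eef_pos: [0.569, 0.0715, 0.0868]
tool_rot: [0.42, 0.575, 0.413, -0.568]
contact_force: [-0.2, 0.4, 0.1]
gripper_width: 0.239
```

```bash
python3 kk.py
```

```text
t 32.37 p [0.569  0.0715 0.0868] x [ 0.013 -0.002 -1.   ] y [ 0.952 -0.307  0.013] q [-0.03  0.53 -0.26  1.92  0.21  0.7  -0.73] f [-0.2  0.4  0.1] w 0.239 tips 0.019
ang 0.3938404820361121 rad 0.13023590985253514 tool ang 0.346472342130572
7 rows
T [[0.56, -1.45, -0.16], [0.0, -1.45, 0.08], [0.0, -1.45, 0.08], [0.0, -1.45, 0.08], [0.0, -0.31, 0.0], [0.0, 0.0, 0.0], [0.0, 0.0, 0.0]]
W [[-0.063, -0.001, -0.013], [-0.11, 0.0, 0.0], [-0.11, 0.0, 0.0], [-0.11, 0.0, 0.0], [-0.024, 0.0, 0.0], [0.0, 0.0, 0.0], [0.0, 0.0, 0.0]]
```

Emit:
apply_moves(travel=[[0.4, -1.45, -0.15], [0.1, -1.45, 0.1], [0, -1.45, 0.1], [0, -0.8, 0.1], [0, 0, 0]], turn=[[-0.07, 0, -0.01], [-0.11, 0, 0], [-0.11, 0, 0], [-0.05, 0, 0], [0, 0, 0]], grip=[0.76, 0.76, 0.76, 0.76, 0.76])

```text
t: 32.78
eef_pos: [0.5262, 0.0767, 0.0847]
tool_rot: [0.505, 0.502, 0.498, -0.495]
contact_force: [-0.9, 0.2, -0.3]
gripper_width: 0.24
```

```bash
python3 kk.py
```

```text
t 32.78 p [0.5262 0.0767 0.0847] x [ 0.014  0.    -1.   ] y [1.    0.007 0.014] q [ 0.02  0.49 -0.35  2.02  0.27  0.66 -0.5 ] f [-0.9  0.2 -0.3] w 0.24 tips 0.019
ang 0.05791688616364632 rad 0.127179616603151 tool ang 0.027583756815046323
7 rows
T [[0.35, -1.44, -0.45], [0.0, -0.24, 0.0], [0.0, 0.0, 0.0], [0.0, 0.0, 0.0], [0.0, 0.0, 0.0], [0.0, 0.0, 0.0], [0.0, 0.0, 0.0]]
W [[-0.08, 0.0, -0.014], [-0.018, 0.0, 0.0], [0.0, 0.0, 0.0], [0.0, 0.0, 0.0], [0.0, 0.0, 0.0], [0.0, 0.0, 0.0], [0.0, 0.0, 0.0]]
```

Emit:
apply_moves(travel=[[0, -0.6, 0], [0, -0.5, 0], [0, -0.3, 0], [0, 0, 0]], turn=[[0, 0, 0], [0, 0, 0], [0, 0, 0], [0, 0, 0]], grip=[0.76, 0.76, 0.76, 0.76])

```text
t: 33.12
eef_pos: [0.5156, 0.0747, 0.0858]
tool_rot: [0.502, 0.508, 0.492, -0.498]
contact_force: [-0.3, 0.3, 0.4]
gripper_width: 0.241
```

```bash
python3 kk.py|head -2
```

```text
t 33.12 p [0.5156 0.0747 0.0858] x [ 0.019  0.    -1.   ] y [ 1.    -0.012  0.019] q [ 0.02  0.47 -0.35  2.05  0.27  0.65 -0.52] f [-0.3  0.3  0.4] w 0.241 tips 0.019
ang -0.0262501779844051 rad 0.12543130274276015 tool ang 0.0470836494201754
```

Emit:
apply_moves(travel=[[0, -0.4, 0], [0, -0.3, 0], [0, 0, 0], [0, 0, 0]], turn=[[0, 0, 0], [0, 0, 0], [0, 0, 0], [0, 0, 0]], grip=[0.76, 0.76, 0.76, 0.76])

```text
t: 33.45
eef_pos: [0.5145, 0.0748, 0.0871]
tool_rot: [0.502, 0.513, 0.489, -0.496]
contact_force: [-0.2, -0.5, 0.4]
gripper_width: 0.241
```

```bash
python3 kk.py|head -2
```

```text
t 33.45 p [0.5145 0.0748 0.0871] x [ 0.031  0.003 -1.   ] y [ 0.999 -0.018  0.03 ] q [ 0.02  0.46 -0.35  2.06  0.27  0.63 -0.53] f [-0.2 -0.5  0.4] w 0.241 tips 0.019
ang -0.035026612278382 rad 0.12559432810056018 tool ang 0.05287678000993323
```

Emit:
apply_moves(travel=[[0, 0.3, 0], [0, 0, 0], [-2, 0, 0], [-3, 0, 0], [-3, 0, 0], [-1, -1, -4], [0, -1, -4], [0, 0, 0]], turn=[[0, 0, 0], [0, 0, 0], [0, 0, 0], [0, 0, 0], [0, 0, 0], [0, 0, 0], [0, 0, 0], [0, 0, 0]], grip=[0.6, 0.6, 0.6, 0.6, 0.6, 0.6, 0.6, 0.6])

```text
t: 34.12
eef_pos: [0.4946, 0.1537, 0.1791]
tool_rot: [0.498, 0.513, 0.488, -0.501]
contact_force: [-0.2, 0.6, -0.0]
gripper_width: 0.403
```

Emit:
apply_moves(travel=[[0, -1, -4], [0, -0.5, -4], [0, -0.5, -4], [0, 0, -4], [0, 0, -4], [0, 0, 0]], turn=[[0, 0, 0], [0, 0, 0], [0, 0, 0], [0, 0, 0], [0, 0, 0], [0, 0, 0]], grip=[0.6, 0.6, 0.6, 0.6, 0.6, 0.6])

```text
t: 34.62
eef_pos: [0.4793, 0.3535, 0.178]
tool_rot: [0.497, 0.513, 0.487, -0.502]
contact_force: [-1.0, 1.3, 0.4]
gripper_width: 0.405
```

```bash
python3 - <<'E'
from snap import *
show()
snap("c12",np.array([.55,.08,.0]),[car(-50,0,80),car(-68,0,53)],zoom=4,w=100,h=110)
E
```

```text
t 34.62 p [0.4793 0.3535 0.178 ] x [ 0.021  0.    -1.   ] y [ 0.999 -0.031  0.021] q [-0.4   0.46 -0.45  1.81  0.26  0.92 -1.  ] f [-1.   1.3  0.4] w 0.405 tips 0.019
top offset 258 140 zoom 4
scene offset 254 142 zoom 4
```

View pics/c12.png

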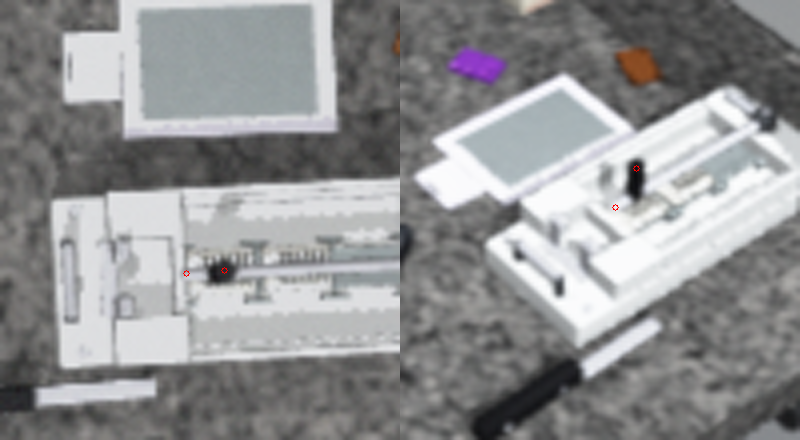

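```bash
python3 -c "
from station import bot;print(bot.hand_in())"
```

```text
the job is handed in; nothing more can be done
None
```

The whole job was carried out and handed in at about 35 s of the 208 s. No verdict was reported.

- **Cover:** I levered it up with the opener on the fulcrum bar until it popped. The force on the blade then fell to about zero. I lifted it off and laid it flat, right way up, on the bench.
- **Cassettes:** Only two white cassettes were present; the black, brown and purple look-alikes were left alone. One went into bay 1 and one into bay 2. The top camera put them within 1 mm of the bay centres and the scene camera put the bay 1 one within 2 mm. Their heights and tilts were not measured after placing.
- **Keeper bar:** I swung it shut with the fingers caging its knob, until it would go no further. In the last picture the knob sits on its expected shut position in both views. I read no joint angle.
- **Opener and bystanders:** The opener lies flat on the bench. I kept clear of the timer, tape roll, jar and dish, but did not measure their positions again at the end. The gripper was clear of everything at hand-in.

**Disagreements and gaps**
- During levering the tool drifted about 8 mm towards the carrier, and I corrected it.
- Pushing down took up to about 5.5 N where I had estimated 8 N.
- The contact forces in step 1 could not be read directly. That step rests on the cover having popped.

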